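Sweep the offcuts from under the tying vise

TASK

Slide the scrap pan along the bench from its parking mark to the mark under the lip and slide the clear guard fully open; only then sweep every offcut from the fenced floor over the lip into the pan with the brush, never touching an offcut with the fingers. Afterwards stand the brush back upright on its black mat, slide the guard fully shut, and slide the pan with all the offcuts in it back square onto its parking mark. Never lift or tip the pan, and leave the vise, jar, bottle and spool alone.

Things in the scene. Friction and masses are not known exactly. Their poses are not given: they have to be found in the camera images.
- bed: fixed plinth, white top 70 mm above the bench; origin on the bench, plinth spans x -200..200, y -120..240 mm (bed frame). On top, the sweeping floor x -192..0, y -120..135, with aluminium fences 8 mm thick, 40 mm tall on its -x, +x, +y sides; its -y side is open and guarded. A fixed vise stands on the top beyond the +x fence
- floor_mid (a point): point on the sweeping floor at bed (-96, 0, 70) mm; axes as the bed
- lip_edge (a point): middle of the outer edge of the lip, on its top, bed (-96, -160, 70) mm: beyond the guard's groove (flush, y = -100) the floor runs on as this 8 mm thick lip, 40 mm past the plinth's side, overhanging the pan; the side fences run along to its end
- gate_mark (a point): centre of the white corner marks on the bench under the lip, bed (-96, -210, 0) mm: where the pan's origin belongs for sweeping (pan's axes parallel to the bed's; the pan's +y wall is then 30 mm inside the lip's edge and 10 mm from the plinth)
- park_mark (a point): centre of the white corner marks on the bench where the pan is parked, bed (-96, -400, 0) mm; pan's axes parallel to the bed's
- brush_mat (a point): centre of the black 150 (x) x 76 (y) mm mat on the plinth's top behind the back fence, bed (-96, 190, 70) mm; the mat is flush, and the brush stands on it, long side along x
- guard (a joint): slide of the clear guard along bed +x, in m: 0 shut (panel covers the floor's whole open side), 0.205 fully open (panel clear of the floor's open side). About 2 N of friction; stays where left
- guard_handle (a point): grip point of the guard's black handle, an upright block 40 (x) x 16 (y) x 40 (z) mm on top of the clear 6 mm panel; this point is 15 mm below its top and moves with the guard, bed (-168, -100, 155) mm when shut, x = +37 when open. The panel's top is 62 mm over the sweeping floor
- pan: loose open steel scrap pan 230 (x) x 160 (y) mm, 45 mm tall, walls 4 mm, about 0.5 kg, standing on the bench; origin at the centre of its underside. Handle on its -y side: an upright black block 50 (x) x 16 (y) mm centred at pan y = -110 mm (30 mm outside the wall), from 21 to 96 mm above the bench. It passes freely under the lip (62 mm above the bench)
- brush: loose block brush, 0.18 kg, standing on its bristles; origin at the centre of the bristles' underside. Stiff bristles 86 (x) x 28 (y) x 38 (z) mm, wooden back 90 x 34 mm from 38 to 56 mm, and an upright wooden grip 44 (x) x 18 (y) mm in the middle from 54 to 106 mm; grip it across y, about 85 mm up
- scrap0: a chunky wood or cork offcut, about 42 x 34 mm and 32 mm tall, on the sweeping floor; origin at its middle, z up as built. May be absent.
- scrap1: a chunky wood or cork offcut, about 38 x 36 mm and 32 mm tall, on the sweeping floor; origin at its middle, z up as built. May be absent.
- scrap2: a chunky wood or cork offcut, about 44 x 36 mm, L-shaped, and 32 mm tall, on the sweeping floor; origin at its middle, z up as built. May be absent.
- scrap3: a chunky wood or cork offcut, about 40 x 30 mm and 32 mm tall, on the sweeping floor; origin at its middle, z up as built. May be absent.
- scrap4: a chunky wood or cork offcut, about 36 x 36 mm, T-shaped, and 32 mm tall, on the sweeping floor; origin at its middle, z up as built. May be absent.
- vise: fixed fly-tying vise on the plinth, to be left alone; origin at bed (100, 50, 70) mm; spans bed x 50..190, y -15..115, up to 260 mm above the bench
- jar: bystander: glass jar, 60 mm across, 70 mm tall, origin at the centre of its underside
- cement: bystander: small amber bottle, 40 mm across, 75 mm tall, origin at the centre of its underside
- spool: bystander: copper wire spool standing on the plinth beside the brush mat, 48 mm across, 50 mm tall, origin at the centre of its underside
There are look-alikes about, which are no part of the job. What is shaped like the scrap2 but green is not meant. Leave any red look-alike of the scrap3 alone.

How it is judged:
On the way, in this order (a step that is already met when the one before it is completed fails the run):
1. the pan is on the mark under the lip and the guard is fully open (horizontal distance between pan and gate_mark below 0.025 m and angle between the x axis of pan and the x axis of bed, either way round below 0.2 rad and value of joint guard above 0.195 m), for 0.2 s.
2. every offcut is in the pan (x of scrap0 in the frame of pan between -0.115 and 0.115 m and y of scrap0 in the frame of pan between -0.08 and 0.08 m and z of each of scrap0, scrap1, scrap2, scrap3, scrap4 in the frame of pan below 0.074 m and x of scrap1 in the frame of pan between -0.115 and 0.115 m and y of scrap1 in the frame of pan between -0.08 and 0.08 m and x of scrap2 in the frame of pan between -0.115 and 0.115 m and y of scrap2 in the frame of pan between -0.08 and 0.08 m and x of scrap3 in the frame of pan between -0.115 and 0.115 m and y of scrap3 in the frame of pan between -0.08 and 0.08 m and x of scrap4 in the frame of pan between -0.115 and 0.115 m and y of scrap4 in the frame of pan between -0.08 and 0.08 m), for 0.2 s.
At the end, for the whole second after the job is handed in: Every offcut lies in the pan (middle inside the walls, under 74 mm above the bench); pan within 25 mm and 0.2 rad of its parking mark; guard shut to within 10 mm; brush upright on its mat, within 50 mm along and 30 mm across of its centre; pan and brush at rest (all of step 2 and horizontal distance between pan and park_mark below 0.025 m and angle between the x axis of pan and the x axis of bed, either way round below 0.2 rad and value of joint guard below 0.01 m and x of brush in the frame of brush_mat between -0.05 and 0.05 m and y of brush in the frame of brush_mat between -0.03 and 0.03 m and z of brush in the frame of brush_mat between -0.01 and 0.01 m and angle between brush's own z axis and vertical below 0.15 rad and linear speed of each of pan, brush below 0.02 m/s); the robot touches nothing.
It fails at once if the pan is lifted more than 15 mm or tipped (height (world z) of pan above 0.015 m or angle between pan's own z axis and vertical above 0.2 rad).
It fails at once if the fingers touch an offcut (contact force between the fingers and scrap0 above 1 N or contact force between the fingers and scrap1 above 1 N or contact force between the fingers and scrap2 above 1 N or contact force between the fingers and scrap3 above 1 N or contact force between the fingers and scrap4 above 1 N).
It fails at once if the vise is struck by the arm, fingers or brush (contact force between any of the arm, the fingers, brush and vise above 5 N).
It fails at once if a bystander is moved by more than 30 mm (distance of any of jar, cement, spool from where it was at the start of the episode above 0.03 m).
Of scrap0, scrap1, scrap2, scrap3, scrap4 only 3 to 5 are there at a start; the rules pass over those that are not, and their reading is None.
At some moment in a run one of scrap0, scrap1, scrap2, scrap3, scrap4, pan may be knocked a few centimetres aside while the robot is not near it.
It also fails if it takes over 192 s, if anything falls off the work surface, if the arm or the gripper's body presses on something with over 40 N, if the wrist force passes 120 N, or if a joint passes its speed limit or range.

ROBOT

A 7-joint arm with a two-finger parallel gripper is mounted at the origin on the work surface. World frame = base frame: x ahead of the robot, y to its left, z up, the work surface at z = 0. Lengths are in m, angles in rad, forces in N, time in s.
With the tool pointing down it reaches from about 0.35 to 0.9 m from the base axis. Payload 8.1 kg.
Tool frame: the origin (TCP) lies midway between the tips of the shut fingers; the grasp point (between the pads) lies r.tcp_to_grasp behind it (r.tcp_to_grasp is the distance from the TCP to the grasp point, in m); x points along the fingers, y is the direction in which the jaws open and shut, and the axes are right-handed (so a half turn about x gives the same grasp; the last joint's range is limited). The gripper opens to 92 mm and grips with 3 to 60 N. Pads are 19 mm wide; open, the fingers measure 130 mm over their backs; the gripper's body (75 mm by 190 mm) begins 47 mm behind the grasp point.
Start: joints at [-1.417, 0.434, 0.025, 1.573, -0.012, 1.134, -0.075], TCP at [0.159, 0.605, 0.227] pointing down, gripper open.
Joint ranges: [-2.62, 2.62], [-0.44, 2.09], [-1.27, 1.32], [0.08, 2.57], [-1.32, 4.46], [0.12, 2], [-2.74, 2.74]. Speed limits (rad/s): [2.22, 2.22, 3.01, 3.01, 3.14, 3.14, 3.14].

INTERFACE

Orientations are given as a unit quaternion [x, y, z, w].
In Python, from station import r gives the robot as it stands. The module is installed in compiled form; this text tells all that it offers.
- The arm moves only by the tool servo_tool, never from a script. Its argument "commands" is a list of rows, each a list of 5 numbers: the opening, from 0 (shut) to 1 (fully open), then the shift along the tool's x, y, z in m, then the turn about the tool's x in degrees. In form: [[claw, dx, dy, dz, roll], ...]. A call has 1 to 5 rows; each row shifts and turns the commanded pose from where the row before left it, along the tool's axes as they then stand; what a row does not reach is not made up. A row lasts 1/8 s, in which the tool goes at most 62.5 mm and 10.7 degrees, less where a joint would pass 70% of its speed; a pose out of reach is approached as far as the arm can. A call is refused whole if a number of a shift passes 0.0625 or a number of a turn 10.7, either way. A call with a gripper value outside its range is refused whole. The fingers move at their own pace and stop on an object; "squeeze" is the grip in N (left out, the last holds). Time passes only in rows, so rows that do not move let the fingers close. It gives the time, the measured TCP pose, the force and the opening at its end, in the units of the state.
- r.state(): the state, without advancing time (a new reading comes with each control period).
- r.get_image(name): name is "scene" or "top" or "wrist"; returns a dict with "image" (480x640x3 uint8, blue, green, red), "vfov" (degrees; the focal length in pixels is half the picture's height over the tangent of half this angle, whatever the lens; pixels are square), "cx", "cy" (the principal point, pixels), "cam_to_world" (4x4, takes a point from camera to world coordinates); the wrist camera has in their place "mount" (4x4, takes a point from camera to tool coordinates, whose origin is the TCP and whose axes are the tool frame's). Camera axes: x right, y down, z forward; pixel columns grow to the right and rows downward; lengths in m; the calibration is good to about 2 mm. The wrist camera is an equidistant fisheye: a pixel r from the principal point sees the ray r / f radians off the axis. A picture is of the moment at which its call begins: read the wrist's pose just before it. There is no depth.
- r.finish_job(): hands the job in, once; it reports no verdict.
Trained networks look in the newest picture that a camera, given by its name, has taken for a name from the list of things; names that differ only in an ending like _2 or _b are one class to them, and where a whole thing is asked for, a point or a joint stands for the part that bears it (a point fixed in the world has none). Each returns a list of dicts, best first, with "confidence" (0 to 1); they miss things now and then, are a little off and sometimes report something else, mostly with a low value. They report only what shows in the picture. A call takes as long as a camera call. They do not tell look-alikes from the thing itself.
- r.outline_of(camera, query): "region" (480x640 bool, what is visible of it) and "bbox" ([left, top, right, bottom] in pixels, round what is visible of it).
The state is a dict: "time_s": time; "joint_pos": joint angles; "dq": joint speeds; "effort": joint torques, N m; "tcp_pos": TCP position; "tcp_rot": TCP orientation; "contact_force": force on the tool from outside, world axes, zero at the start; "ft_torque": the same for the moment, N m; "gripper_width": finger opening in m.
Only numpy, scipy, OpenCV 4.12 (cv2) and the standard library are available. Lean on these libraries where they do the work, as an engineer would, in place of code of your own. Each camera call takes 0.05 s, during which the arm holds its last target.

## Working session

There is one attempt and no reset: what is moved stays moved. The work goes in short steps, Python scripts to look and compute and a tool call to move; the robot and the scene stay as the last step left them, time stands still between calls to the robot, and variables do not carry over. Pictures are saved under pics/ and viewed, and the job is handed in when it is done.

Besides the shell and the picture viewer there is one more tool, called after "Call:" by a JSON object that holds its "api" and its "payload". servo_tool: Moves the arm, as the interface text tells. Its arguments: {"type":"object","properties":{"commands":{"type":"array"},"squeeze":{"type":"number"}},"required":["commands"]}

```bash
ls; mkdir -p pics; python3 - <<'E'
from station import r
import cv2
s=r.state()
for k,v in s.items(): print(k,v)
print(r.tcp_to_grasp)
for n in ("scene","top","wrist"):
    d=r.get_image(n); cv2.imwrite(f"pics/{n}0.png",d["image"])
    print(n,{k:v for k,v in d.items() if k!="image"})
E
```

```text
pics
time_s 0.0
joint_pos [-1.41659112  0.43525373  0.02497115  1.57412493 -0.01160936  1.13394723
 -0.07513327]
dq [ 1.21170310e-04 -2.04536710e-03  4.34001132e-04 -5.52954636e-04
  1.53920936e-03 -4.43544007e-04 -3.19569597e-05]
effort [-3.23800969e-04 -6.67852306e+01  9.84895751e-01 -3.14467514e+01
 -6.04990683e-02  4.25809657e-02  1.52356397e-04]
tcp_pos [0.15866672 0.60399606 0.22591506]
tcp_rot [ 0.09002112  0.7013047  -0.09114307  0.70125663]
contact_force [ 0.58584972  0.61015276 -0.9099293 ]
ft_torque [-0.02304352 -0.01976844 -0.02733385]
gripper_width 0.0917336551515156
0.0188
scene {'vfov': 53.60054777515557, 'cx': 315.3877172150833, 'cy': 233.21499500906805, 'cam_to_world': array([[ 0.63025233,  0.42803951, -0.64773774,  1.20185589],
       [ 0.77600209, -0.32091477,  0.54298662, -0.46352428],
       [ 0.02455112, -0.84486442, -0.53441684,  0.63309469],
       [ 0.        ,  0.        ,  0.        ,  1.        ]])}
top {'vfov': 47.68542862945068, 'cx': 316.14166980455656, 'cy': 242.93604921089468, 'cam_to_world': array([[-0.01133925, -0.98230257,  0.18695743,  0.3532697 ],
       [-0.99988547,  0.01301293,  0.0077273 ,  0.07186245],
       [-0.01002341, -0.1868484 , -0.98233762,  1.09900267],
       [ 0.        ,  0.        ,  0.        ,  1.        ]])}
wrist {'vfov': 65.70646984690485, 'cx': 314.8561134757466, 'cy': 241.0153506690848, 'mount': array([[ 5.25203877e-04, -2.72982330e-01,  9.62018904e-01,
        -1.57580334e-01],
       [ 9.99999631e-01,  7.96728449e-04, -3.19859510e-04,
        -2.43899902e-04],
       [-6.79151835e-04,  9.62018718e-01,  2.72982648e-01,
        -7.43824588e-02],
       [ 0.00000000e+00,  0.00000000e+00,  0.00000000e+00,
         1.00000000e+00]])}
```

View pics/top0.png

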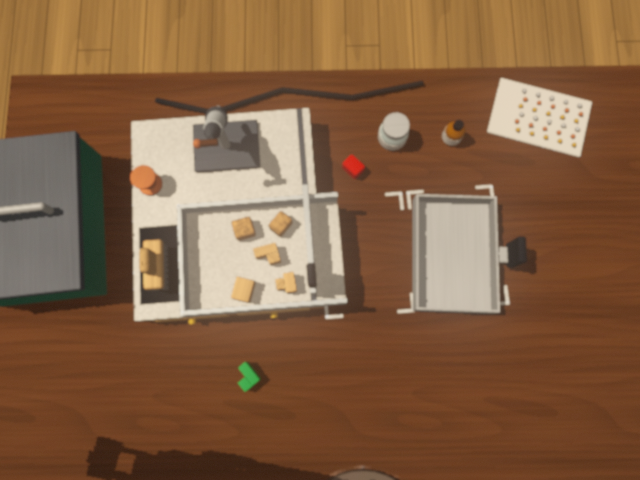

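View pics/scene0.png

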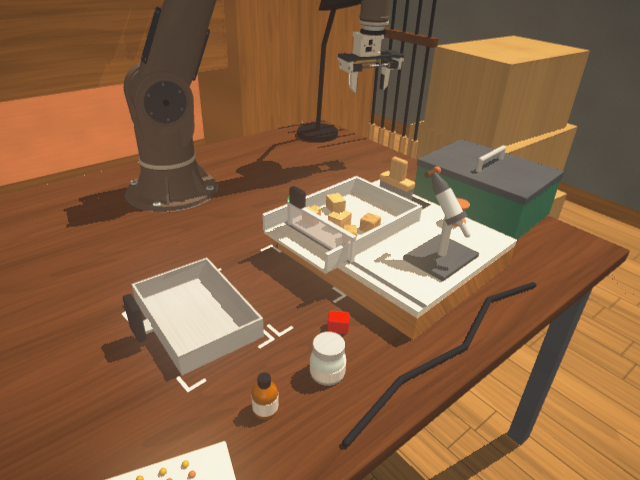

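View pics/wrist0.png

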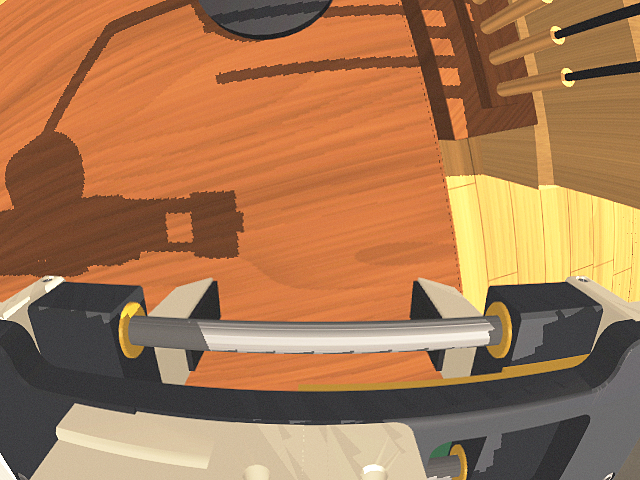

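```bash
cat > h.py <<'E'
import numpy as np, cv2
from station import r
from scipy.spatial.transform import Rotation as R
def f_of(d): return 240/np.tan(np.radians(d["vfov"]/2))
def px2w(d,u,v,z):
    f=f_of(d); T=d["cam_to_world"]; ray=T[:3,:3]@np.array([(u-d["cx"])/f,(v-d["cy"])/f,1.]); o=T[:3,3]
    return o+ray*(z-o[2])/ray[2]
def w2px(d,p):
    f=f_of(d); T=d["cam_to_world"]; c=T[:3,:3].T@(np.asarray(p,float)-T[:3,3])
    return d["cx"]+f*c[0]/c[2], d["cy"]+f*c[1]/c[2]
E
python3 - <<'E'
import cv2
i=cv2.imread('pics/top0.png')
cv2.imwrite('pics/topA.png',cv2.resize(i[95:335,120:360],(720,720),interpolation=cv2.INTER_CUBIC)[:600])
cv2.imwrite('pics/topA2.png',cv2.resize(i[180:330,120:360],(800,500),interpolation=cv2.INTER_CUBIC))
cv2.imwrite('pics/topB.png',cv2.resize(i[170:330,320:540],(800,582),interpolation=cv2.INTER_CUBIC))
E
```

```text
(no output)
```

View pics/topA.png

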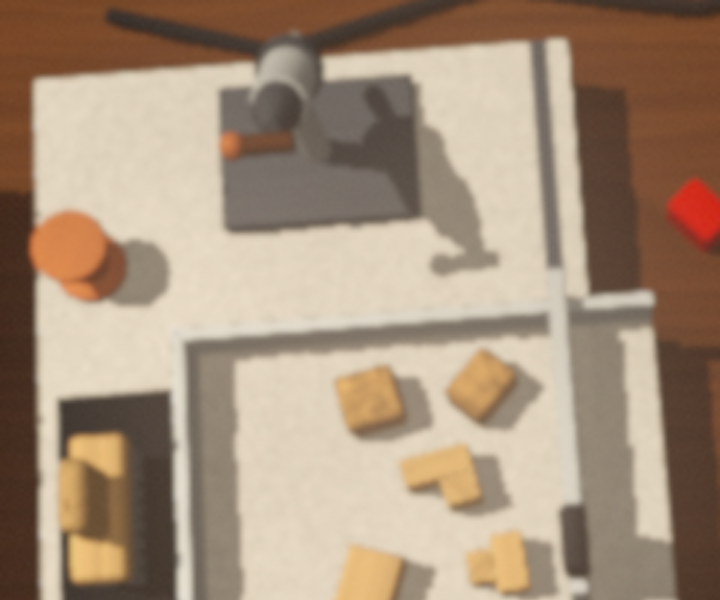

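View pics/topA2.png

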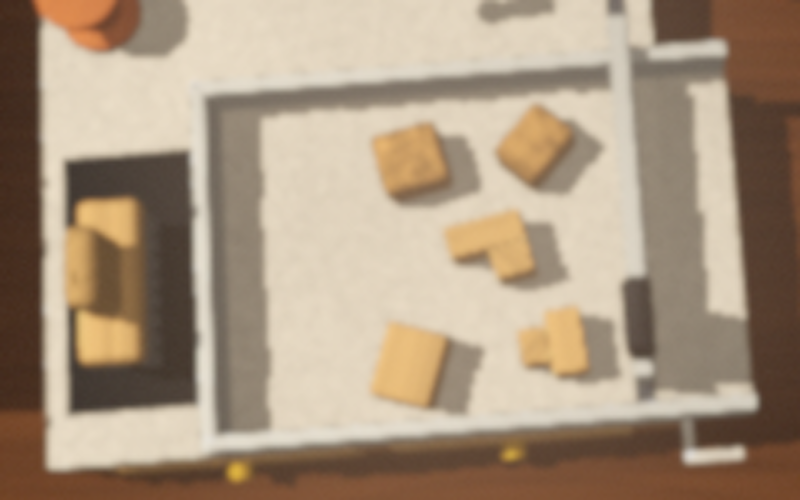

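View pics/topB.png

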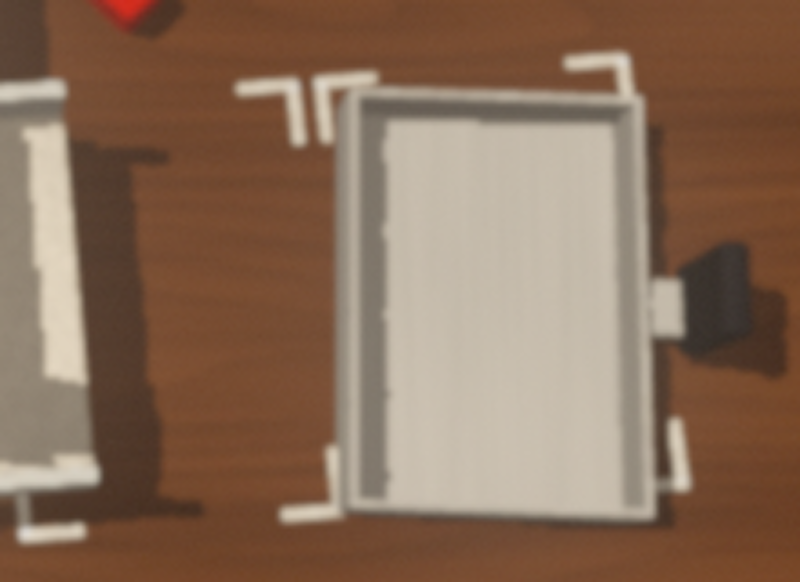

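```bash
cat >> h.py <<'E'
def fit2(bed,w):
    bed=np.array(bed)[:,:2];w=np.array(w)[:,:2]
    bc=bed-bed.mean(0);wc=w-w.mean(0)
    a=np.arctan2((bc[:,0]*wc[:,1]-bc[:,1]*wc[:,0]).sum(),(bc*wc).sum())
    Rm=np.array([[np.cos(a),-np.sin(a)],[np.sin(a),np.cos(a)]])
    t=w.mean(0)-Rm@bed.mean(0)
    return a,t,(Rm@bed.T).T+t-w
E
python3 - <<'E'
from h import *
d=r.get_image("top")
A=lambda u,v:(120+u/3,95+v/3); A2=lambda u,v:(120+u/3.3333,180+v*150/500); B=lambda u,v:(320+u/3.636,170+v/3.636)
obs=[(A(32,78),(.2,.24,.07)),(A(568,38),(.2,-.12,.07)),(A2(47,470),(-.2,.24,.07)),
(A2(726,46),(.008,-.16,.11)),(A2(757,404),(-.200,-.16,.11)),(A2(198,92),(.008,.143,.11)),(A2(207,448),(-.2,.143,.11)),
]
w=[px2w(d,*p,b[2]) for p,b in obs]
a,t,e=fit2([b for p,b in obs],w); print(a,t); print((e*1e3).round(1))
pan=[(B(345,93),(.115,.08)),(B(642,97),(.115,-.08)),(B(657,518),(-.115,-.08)),(B(350,510),(-.115,.08))]
w=[px2w(d,*p,.045) for p,b in pan]
pa,pt,e=fit2([b for p,b in pan],w); print(pa,pt); print((e*1e3).round(1))
Rm=np.array([[np.cos(a),-np.sin(a)],[np.sin(a),np.cos(a)]])
print('pan in bed',Rm.T@(pt-t), pa-a)
for n,(u,v) in dict(s1=(243,226),s2=(281,221),L=(267,252),T=(289,281),s5=(243,287)).items():
    print(n,Rm.T@(px2w(d,u,v,.1)[:2]-t))
for n,p in dict(brushgrip=[A(70,492),.176]).items(): print(n,Rm.T@(px2w(d,*p[0],p[1])[:2]-t))
for b in [(-.096,-.21,0),(-.096,-.4,0),(-.168,-.1,.155),(.037,-.1,.155),(-.096,.19,.07)]: print(b,t+Rm@np.array(b[:2]))
for q in [(234,87),(300,80),(378,75),(315,80),(627,55),(690,490),(283,515)]: print(q, Rm.T@(px2w(d,*B(*q),0)[:2]-t))
E
```

```text
0.06774908273103503 [0.61950846 0.19675861]
[[-2.3 -2.4]
 [-0.9 -0. ]
 [-0.2 -1.9]
 [ 3.1 -0.1]
 [-2.3 -1.1]
 [ 5.2  3.8]
 [-2.5  1.7]]
-0.0352210936511715 [ 0.53090632 -0.19631201]
[[ 0.7 -1.5]
 [-0.3  1.7]
 [ 0.   0.8]
 [-0.5 -1.1]]
pan in bed [-0.11500868 -0.38617076] -0.10297017638220653
s1 [-0.04027397  0.02334682]
s2 [-0.03645322 -0.04880003]
L [-0.09361436 -0.01873168]
T [-0.15121442 -0.05593476]
s5 [-0.15550258  0.02956283]
brushgrip [-0.10233199  0.18831751]
(-0.096, -0.21, 0) [ 0.53794512 -0.01925857]
(-0.096, -0.4, 0) [ 0.5508076  -0.20882269]
(-0.168, -0.1, 0.155) [0.45866359 0.08561487]
(0.037, -0.1, 0.155) [0.6631933  0.09949281]
(-0.096, 0.19, 0.07) [0.51086621 0.37982379]
(234, 87) [ 0.02773564 -0.26270967]
(300, 80) [ 0.0287824  -0.30097369]
(378, 75) [ 0.02807719 -0.34600161]
(315, 80) [ 0.02807609 -0.30956922]
(627, 55) [ 0.02822296 -0.49012938]
(690, 490) [-0.22235769 -0.48992988]
(283, 515) [-0.21813307 -0.26458554]
```

```bash
cat >> h.py <<'E'
BA=0.0677; BT=np.array([.6195,.19676])
def rot2(a): return np.array([[np.cos(a),-np.sin(a)],[np.sin(a),np.cos(a)]])
def bed2w(x,y): return BT+rot2(BA)@np.array([x,y])
def w2bed(p): return rot2(BA).T@(np.asarray(p)[:2]-BT)
def toolR(): return R.from_quat(r.state()["tcp_rot"]).as_matrix()
def status(p=True):
    s=r.state(); M=toolR(); b=w2bed(s["tcp_pos"])
    yaw=np.degrees(np.arctan2(M[1,1],M[0,1])-BA)
    print("t %.2f bed %s z %.4f yjawyaw_bed %.2f toolx %s F %s w %.4f"%(s["time_s"],b.round(4),s["tcp_pos"][2],yaw,M[:,0].round(3),s["contact_force"].round(1),s["gripper_width"]))
    return s,M,b
def go(x,y,z,yaw=None):
    "print total tool-frame shift to bed x,y,z tcp; yaw: bed-frame angle (deg) of tool y axis (mod 180)"
    s,M,b=status()
    t=np.r_[bed2w(x,y),z]; d=M.T@(t-s["tcp_pos"])
    print("shift now-frame mm",(d*1e3).round(1))
    if yaw is not None:
        cur=np.degrees(np.arctan2(M[1,1],M[0,1])-BA)
        dy=(yaw-cur+90)%180-90
        # tool x down: roll about tool x = -dy about z
        roll=dy*np.sign(M[2,0])
        M2=M@R.from_euler('x',roll,degrees=True).as_matrix()
        print("roll",round(roll,2),"shift after roll mm",((M2.T@(t-s["tcp_pos"]))*1e3).round(1), "j7",s["joint_pos"][6].round(2))
E
python3 - <<'E'
from h import *
# pan handle
pa=-.0352; pt=np.array([.5309,-.1963]); h=pt+rot2(pa)@np.array([0,-.11]); b=w2bed(h); print(h,b)
go(b[0],b[1],.2,90+np.degrees(pa-BA))
E
```

```text
[ 0.5270288  -0.30623186] [-0.12628591 -0.4955841 ]
t 0.20 bed [-0.4321  0.4377] z 0.2262 yjawyaw_bed 71.40 toolx [-0.    -0.001 -1.   ] F [-0.1  0.3  0.4] w 0.0918
shift now-frame mm [  27.1 -786.9  587.6]
roll -12.7 shift after roll mm [  27.1 -896.9  400.1] j7 -0.08
```

Call:
{"api": "servo_tool", "payload": {"commands": [[1,0,0,0.06,-6.35],[1,0,0,0.06,-6.35],[1,0,0,0.06,0],[1,0,-0.06,0.06,0],[1,0,-0.06,0.06,0]]}}

```text
time_s: 0.82
tcp_pos: [0.4227, 0.4856, 0.2261]
tcp_rot: [0.012, 0.707, -0.013, 0.707]
contact_force: [0.7, 0.2, -0.1]
gripper_width: 0.0916
```

Call:
{"api": "servo_tool", "payload": {"commands": [[1,0,-0.06,0.02,0],[1,0,-0.06,0.02,0],[1,0,-0.06,0.02,0],[1,0,-0.06,0.02,0],[1,0,-0.06,0.02,0]]}}

```text
time_s: 1.45
tcp_pos: [0.5099, 0.1852, 0.2268]
tcp_rot: [0.012, 0.707, -0.012, 0.707]
contact_force: [1.1, -0.1, 0.1]
gripper_width: 0.0919
```

Call:
{"api": "servo_tool", "payload": {"commands": [[1,0,-0.06,0,0],[1,0,-0.06,0,0],[1,0,-0.06,0,0],[1,0,-0.06,0,0],[1,0,-0.06,0,0]]}}

```text
time_s: 2.08
tcp_pos: [0.4988, -0.1144, 0.2269]
tcp_rot: [0.012, 0.707, -0.012, 0.707]
contact_force: [0.9, -0.5, -0.3]
gripper_width: 0.0918
```

```bash
python3 - <<'E'
from h import *
pa=-.0352; pt=np.array([.5309,-.1963]); h=pt+rot2(pa)@np.array([0,-.11]); b=w2bed(h)
go(b[0],b[1],.15,90+np.degrees(pa-BA))
E
```

```text
t 2.08 bed [-0.1415 -0.3023] z 0.2269 yjawyaw_bed 84.12 toolx [ 0.  0. -1.] F [ 0.9 -0.5 -0.3] w 0.0918
shift now-frame mm [  76.9 -190.7   34.9]
roll 0.01 shift after roll mm [  76.9 -190.7   35. ] j7 1.74
```

Call:
{"api": "servo_tool", "payload": {"commands": [[1,0,-0.06,0.012,0],[1,0,-0.06,0.012,0],[1,0,-0.06,0.011,0],[1,0.03,-0.011,0,0],[1,0.025,0,0,0]]}}

```text
time_s: 2.7
tcp_pos: [0.5266, -0.3066, 0.1705]
tcp_rot: [0.013, 0.707, -0.014, 0.707]
contact_force: [0.9, 1.1, -0.6]
gripper_width: 0.0919
```

```bash
python3 - <<'E'
from h import *
pa=-.0352; pt=np.array([.5309,-.1963]); h=pt+rot2(pa)@np.array([0,-.11]); b=w2bed(h)
go(b[0],b[1],.06,90+np.degrees(pa-BA))
cv2.imwrite('pics/w1.png',r.get_image('wrist')['image'])
i=r.get_image('top')['image'];cv2.imwrite('pics/t1.png',cv2.resize(i[150:350,300:600],(800,533)))
E
```

```text
t 2.70 bed [-0.1267 -0.496 ] z 0.1705 yjawyaw_bed 83.94 toolx [-0.001 -0.001 -1.   ] F [ 0.9  1.1 -0.6] w 0.0919
shift now-frame mm [110.5   0.5   0.4]
roll -0.17 shift after roll mm [110.5   0.5   0.4] j7 2.13
```

View pics/w1.png

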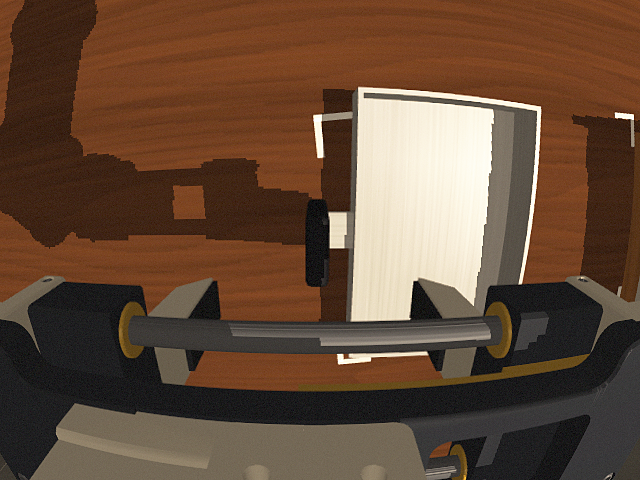

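View pics/t1.png

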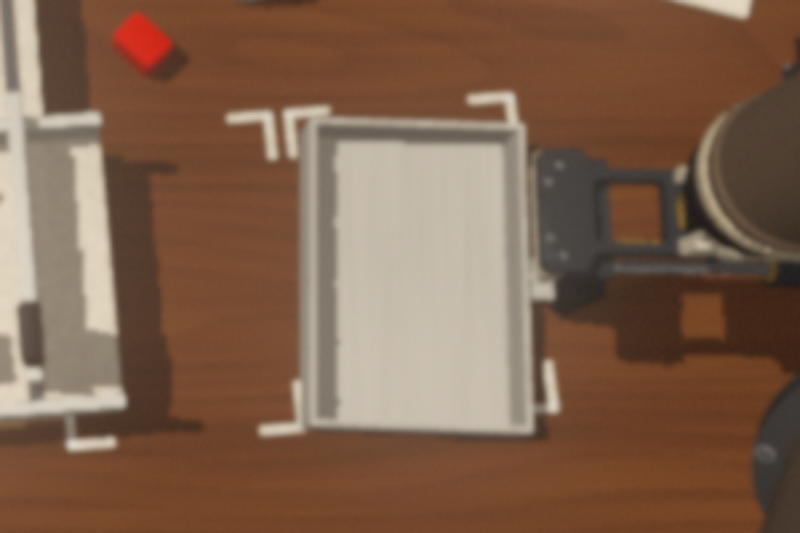

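Call:
{"api": "servo_tool", "payload": {"commands": [[1,0.04,0,0,0],[1,0.04,0,0,0],[1,0.03,0,0,0],[0,0,0,0,0],[0,0,0,0,0]], "squeeze": 15}}

```text
time_s: 3.42
tcp_pos: [0.5284, -0.3051, 0.0634]
tcp_rot: [0.012, 0.706, -0.013, 0.708]
contact_force: [-0.1, -1.2, 0.5]
gripper_width: 0.0762
```

Call:
{"api": "servo_tool", "payload": {"commands": [[0,0,0,0,0],[0,0,0,0,0],[0,0,0,0,0]]}}

```text
time_s: 3.8
tcp_pos: [0.5276, -0.3048, 0.0623]
tcp_rot: [0.012, 0.707, -0.013, 0.707]
contact_force: [0.3, 0.3, -0.2]
gripper_width: 0.0464
```

```bash
python3 - <<'E'
from h import *
go(-.096,-.320,.06,90)
d=r.get_image('top');i=d['image'];cv2.imwrite('pics/t2.png',cv2.resize(i[150:350,300:600],(800,533)))
E
```

```text
t 3.80 bed [-0.1256 -0.4942] z 0.0623 yjawyaw_bed 84.10 toolx [ 0.001 -0.    -1.   ] F [ 0.3  0.3 -0.2] w 0.0464
shift now-frame mm [  2.3 176.3  11.5]
roll -5.9 shift after roll mm [  2.3 174.2  29.6] j7 2.17
```

View pics/t2.png

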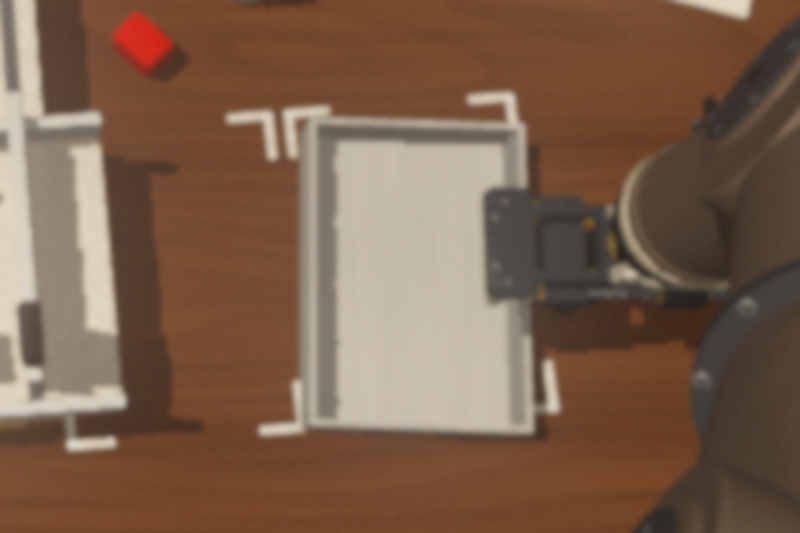

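Call:
{"api": "servo_tool", "payload": {"commands": [[0,0,0,0,0],[0,0,0,0,0],[0,0,0,0,0],[0,0,0,0,0]]}}

```text
time_s: 4.35
tcp_pos: [0.5273, -0.3048, 0.0617]
tcp_rot: [0.013, 0.707, -0.013, 0.707]
contact_force: [-0.2, -1.1, 0.2]
gripper_width: 0.0162
```

Call:
{"api": "servo_tool", "payload": {"commands": [[0,0,0.02,0.003,-1.2],[0,0,0.03,0.004,-1.2],[0,0,0.03,0.005,-1.2],[0,0,0.03,0.005,-1.2],[0,0,0.02,0.003,-1.1]]}}

```text
time_s: 4.97
tcp_pos: [0.5467, -0.1729, 0.0616]
tcp_rot: [-0.025, 0.707, 0.025, 0.707]
contact_force: [0.8, -2.8, -1.6]
gripper_width: 0.0162
```

```bash
python3 - <<'E'
from h import *
go(-.096,-.320,.0623,90)
E
```

```text
t 4.97 bed [-0.0976 -0.3639] z 0.0616 yjawyaw_bed 90.14 toolx [ 0.  0. -1.] F [ 0.8 -2.8 -1.6] w 0.0162
shift now-frame mm [-0.6 43.9  1.7]
roll 0.14 shift after roll mm [-0.6 43.9  1.6] j7 2.04
```

Call:
{"api": "servo_tool", "payload": {"commands": [[0,0,0.02,0.001,0],[0,0,0.015,0,0],[0,0,0.007,0,0],[0,0,0,0,0],[0,0,0,0,0]]}}

```text
time_s: 5.6
tcp_pos: [0.5445, -0.1326, 0.0617]
tcp_rot: [-0.024, 0.707, 0.024, 0.707]
contact_force: [-0.2, 2.2, -1.7]
gripper_width: 0.0155
```

```bash
python3 - <<'E'
from h import *
go(-.096,-.320,.0623,90)
d=r.get_image('top');i=d['image'];cv2.imwrite('pics/t3.png',cv2.resize(i[150:350,250:550],(800,533)))
E
```

```text
t 5.60 bed [-0.0971 -0.3235] z 0.0617 yjawyaw_bed 90.00 toolx [-0.  0. -1.] F [-0.2  2.2 -1.7] w 0.0155
shift now-frame mm [-0.6  3.5  1.1]
roll -0.0 shift after roll mm [-0.6  3.5  1.1] j7 1.97
```

View pics/t3.png

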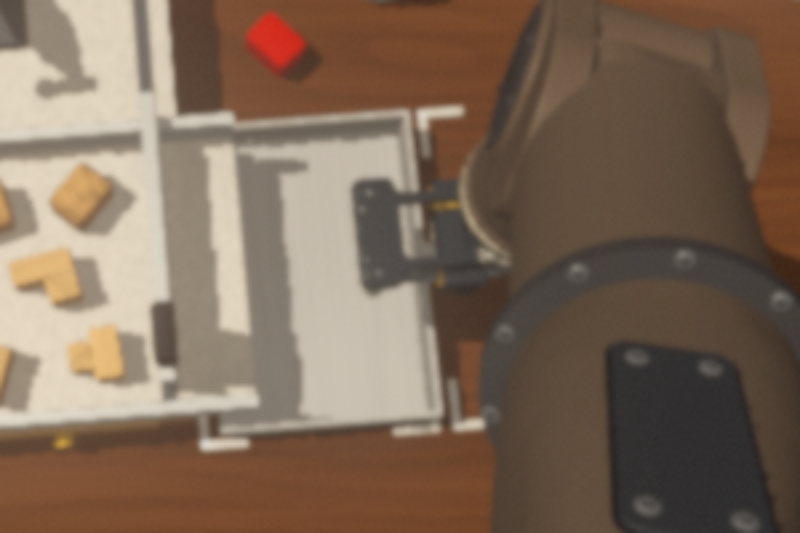

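Call:
{"api": "servo_tool", "payload": {"commands": [[1,0,0,0,0],[1,0,0,0,0],[1,0,0,0,0],[1,-0.03,0,0,0],[1,-0.06,0,0,0]]}}

```text
time_s: 6.28
tcp_pos: [0.543, -0.1324, 0.1508]
tcp_rot: [-0.024, 0.708, 0.024, 0.705]
contact_force: [0.6, 0.7, 0.9]
gripper_width: 0.061
```

Call:
{"api": "servo_tool", "payload": {"commands": [[1,-0.06,0,0,0],[1,-0.03,0,0,-10],[1,0,0,0,-10],[1,0,0,0,-10],[1,0,0,0,-10]]}}

```text
time_s: 6.9
tcp_pos: [0.5446, -0.1328, 0.2419]
tcp_rot: [-0.266, 0.655, 0.266, 0.655]
contact_force: [0.4, -0.8, -0.1]
gripper_width: 0.0918
```

Call:
{"api": "servo_tool", "payload": {"commands": [[1,0,0,0,-10],[1,0,0,0,-10],[1,0,0,0,-10],[1,0,0,0,-10],[1,0,0,0,-10]]}}

```text
time_s: 7.52
tcp_pos: [0.5385, -0.1303, 0.2277]
tcp_rot: [-0.448, 0.552, 0.463, 0.529]
contact_force: [0.5, 2.0, -2.6]
gripper_width: 0.092
```

```bash
python3 - <<'E'
from h import *
go(-.168,-.1,.2,0)
d=r.get_image('top');i=d['image'];cv2.imwrite('pics/t4.png',cv2.resize(i[150:350,200:500],(800,533)))
E
```

```text
t 7.53 bed [-0.1029 -0.3208] z 0.2277 yjawyaw_bed 166.38 toolx [-0.04  -0.005 -0.999] F [ 0.5  2.  -2.6] w 0.0920
shift now-frame mm [ 29.7 114.1 199.6]
roll -13.62 shift after roll mm [ 29.7  63.9 220.9] j7 2.73
```

View pics/t4.png

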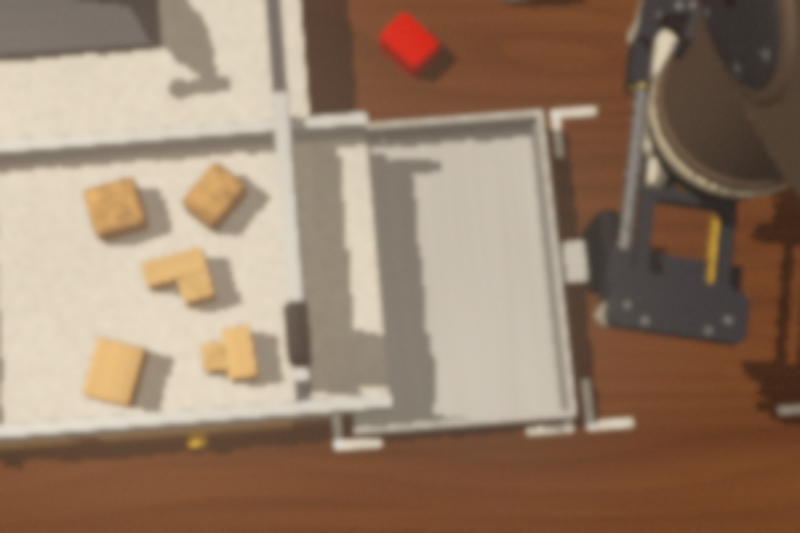

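Call:
{"api": "servo_tool", "payload": {"commands": [[1,0,0,0,10],[1,0,0,0,10],[1,0,0,0,10],[1,0,0,0,10],[1,0,0,0,10]]}}

```text
time_s: 8.2
tcp_pos: [0.5388, -0.1306, 0.2274]
tcp_rot: [-0.179, 0.698, 0.182, 0.669]
contact_force: [0.9, -0.1, -0.3]
gripper_width: 0.0918
```

Call:
{"api": "servo_tool", "payload": {"commands": [[1,0,0,0,10],[1,0,0,0,10],[1,0,0,0,10],[1,0,0,0,10],[1,0,0,0,10]]}}

```text
time_s: 8.82
tcp_pos: [0.5388, -0.1305, 0.2276]
tcp_rot: [0.121, 0.709, -0.13, 0.682]
contact_force: [0.1, -0.1, 0.4]
gripper_width: 0.0916
```

```bash
python3 - <<'E'
from h import *
go(-.168,-.1,.2,0)
print(r.state()["joint_pos"].round(2))
E
```

```text
t 8.82 bed [-0.1026 -0.3211] z 0.2276 yjawyaw_bed 65.72 toolx [-0.04  -0.005 -0.999] F [ 0.1 -0.1  0.4] w 0.0916
shift now-frame mm [  29.7  175.1 -149.6]
roll 65.72 shift after roll mm [  29.7  -64.3 -221.1] j7 1.16
[ 0.49  0.39 -0.49  1.68  0.2   1.16  1.16]
```

Call:
{"api": "servo_tool", "payload": {"commands": [[1,0,0,0,10.5],[1,0,0,0,10.5],[1,0,0,0,10.5],[1,0,0,0,10.5],[1,0,0,0,10.5]]}}

```text
time_s: 9.45
tcp_pos: [0.5389, -0.1305, 0.2278]
tcp_rot: [0.411, 0.579, -0.43, 0.558]
contact_force: [-0.2, 1.0, 0.1]
gripper_width: 0.0919
```

Call:
{"api": "servo_tool", "payload": {"commands": [[1,0,0,0,10.5],[1,0,0,0,2.7],[1,0,-0.02,-0.06,0],[1,0,-0.02,-0.06,0],[1,0,-0.02,-0.06,0]]}}

```text
time_s: 10.07
tcp_pos: [0.4656, 0.0441, 0.23]
tcp_rot: [0.471, 0.527, -0.492, 0.509]
contact_force: [1.0, 1.1, -0.1]
gripper_width: 0.0915
```

```bash
python3 - <<'E'
from h import *
go(-.168,-.1,.2,0)
print(r.state()["joint_pos"].round(2))
E
```

```text
t 10.07 bed [-0.1639 -0.1419] z 0.2300 yjawyaw_bed 0.29 toolx [-0.038 -0.004 -0.999] F [ 1.   1.1 -0.1] w 0.0915
shift now-frame mm [ 30.1  -2.8 -42. ]
roll 0.29 shift after roll mm [ 30.1  -3.  -41.9] j7 -0.22
[ 0.09  0.23 -0.35  1.88  0.08  1.08 -0.22]
```

Call:
{"api": "servo_tool", "payload": {"commands": [[1,0,-0.003,-0.042,0],[1,0.045,0,0,0],[1,0.035,0,0,0],[1,0.008,0,0,0]]}}

```text
time_s: 10.58
tcp_pos: [0.4553, 0.0833, 0.1404]
tcp_rot: [0.469, 0.528, -0.493, 0.508]
contact_force: [-0.4, 0.2, 0.8]
gripper_width: 0.0917
```

```bash
python3 - <<'E'
from h import *
go(-.168,-.1,.14,0)
cv2.imwrite('pics/w5.png',r.get_image('wrist')['image'])
d=r.get_image('scene');i=d['image'];cv2.imwrite('pics/s5.png',cv2.resize(i[120:320,200:460],(780,600)))
E
```

```text
t 10.57 bed [-0.1715 -0.1021] z 0.1404 yjawyaw_bed 0.37 toolx [-0.043 -0.005 -0.999] F [-0.4  0.2  0.8] w 0.0917
shift now-frame mm [ 0.2  3.5 -2. ]
roll 0.37 shift after roll mm [ 0.2  3.5 -2.1] j7 -0.37
```

View pics/w5.png

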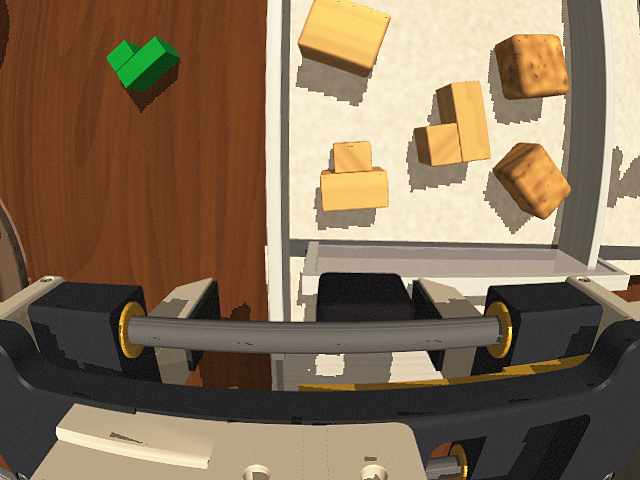

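View pics/s5.png

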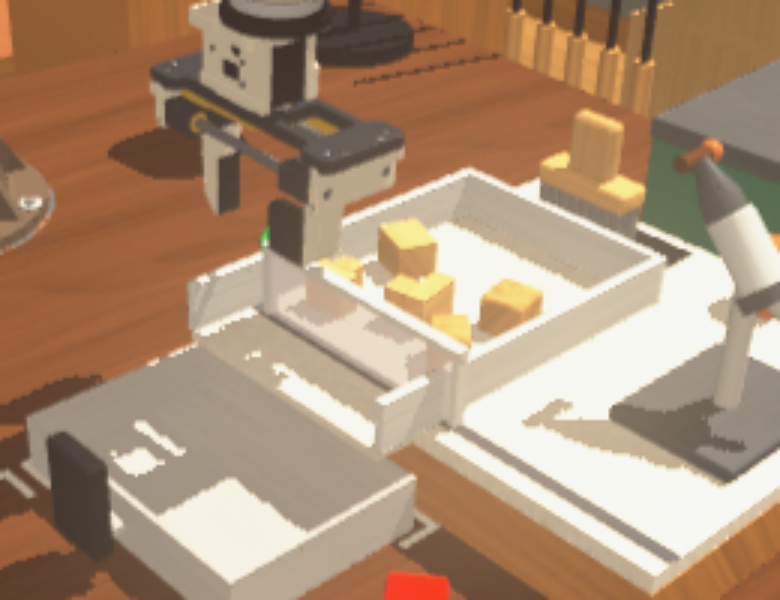

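```bash
python3 - <<'E'
from h import *
d=r.get_image("top")
for u,v in [(625,280),(648,280),(655,355),(632,352)]:
    print(w2bed(px2w(d,120+u/3.3333,180+v*.3,.17)))
d=r.get_image("wrist"); s=r.state(); M=toolR()
def wr(u,v,z):
    f=f_of(d); dx,dy=u-d["cx"],v-d["cy"]; rr=np.hypot(dx,dy); th=rr/f
    ray=np.array([np.sin(th)*dx/rr,np.sin(th)*dy/rr,np.cos(th)])
    T=d["mount"]; o=s["tcp_pos"]+M@T[:3,3]; w=M@T[:3,:3]@ray
    return o+w*(z-o[2])/w[2]
for u,v in [(317,280),(318,318),(405,276),(413,318),(285,180),(268,0)]: print(u,v,w2bed(wr(u,v,.17)),w2bed(wr(u,v,.11)))
E
```

```text
[-0.13292179 -0.09345408]
[-0.13388176 -0.10534646]
[-0.17304949 -0.10588128]
[-0.17055809 -0.09420054]
317 280 [-0.16849637 -0.08008762] [-0.17026353 -0.10431082]
318 318 [-0.16793321 -0.09628941] [-0.16944091 -0.12797714]
405 276 [-0.13505852 -0.07795733] [-0.12142015 -0.10119907]
413 318 [-0.12996524 -0.0960025 ] [-0.11398028 -0.12755803]
285 180 [-0.18017212 -0.04259404] [-0.18731855 -0.04954315]
268 0 [-0.18676637  0.02360166] [-0.19695092  0.04715034]
```

Call:
{"api": "servo_tool", "payload": {"commands": [[1,0,0.021,-0.002,0],[0,0,0,0,0],[0,0,0,0,0],[0,0,0,0,0],[0,0,0,0,0]], "squeeze": 15}}

```text
time_s: 11.4
tcp_pos: [0.4768, 0.0875, 0.1409]
tcp_rot: [0.469, 0.528, -0.491, 0.509]
contact_force: [0.8, 0.3, -0.4]
gripper_width: 0.0563
```

Call:
{"api": "servo_tool", "payload": {"commands": [[0,0,0,0,0],[0,0,0,0,0]]}}

```text
time_s: 11.65
tcp_pos: [0.4769, 0.0876, 0.1407]
tcp_rot: [0.469, 0.528, -0.491, 0.509]
contact_force: [-1.6, 0.3, 0.5]
gripper_width: 0.0408
```

```bash
python3 - <<'E'
from h import *
go(.040,-.1,.14)
print(r.state()["joint_pos"].round(2))
E
```

```text
t 11.65 bed [-0.1497 -0.0993] z 0.1407 yjawyaw_bed 0.50 toolx [-0.041 -0.005 -0.999] F [-1.6  0.3  0.5] w 0.0408
shift now-frame mm [ -7.  189.5   2.4]
[-0.    0.36 -0.37  1.96  0.15  0.89 -0.37]
```

Call:
{"api": "servo_tool", "payload": {"commands": [[0,-0.001,0.03,0,0],[0,-0.002,0.05,0.001,0],[0,-0.002,0.05,0.001,0],[0,-0.001,0.04,0,0],[0,-0.001,0.015,0,0]]}}

```text
time_s: 12.28
tcp_pos: [0.6641, 0.0999, 0.1407]
tcp_rot: [0.47, 0.528, -0.491, 0.509]
contact_force: [-28.5, -3.2, 14.8]
gripper_width: 0.0407
```

Call:
{"api": "servo_tool", "payload": {"commands": [[0,0,0.004,0,0],[0,0,0,0,0]]}}

```text
time_s: 12.52
tcp_pos: [0.6638, 0.0998, 0.1404]
tcp_rot: [0.468, 0.529, -0.493, 0.508]
contact_force: [-10.8, -2.2, 11.5]
gripper_width: 0.0407
```

```bash
python3 - <<'E'
from h import *
go(.040,-.1,.14)
print(r.state()["joint_pos"].round(2))
d=r.get_image('top');i=d['image'];cv2.imwrite('pics/t6.png',cv2.resize(i[90:330,120:420],(750,600)))
E
```

```text
t 12.53 bed [ 0.0376 -0.0997] z 0.1404 yjawyaw_bed 0.51 toolx [-0.045 -0.006 -0.999] F [-10.8  -2.2  11.5] w 0.0407
shift now-frame mm [0.3 2.4 0.3]
[-0.04  0.63 -0.31  1.48  0.19  1.1  -0.31]
```

View pics/t6.png

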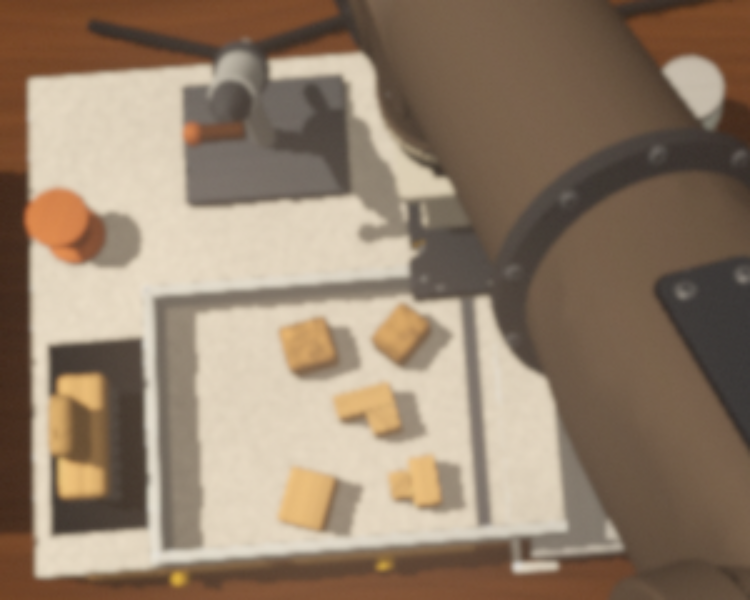

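Call:
{"api": "servo_tool", "payload": {"commands": [[1,0,-0.002,0,0],[1,0,0,0,0],[1,0,0,0,0],[1,-0.03,0,0,0],[1,-0.04,-0.02,0,0]]}}

```text
time_s: 13.2
tcp_pos: [0.6468, 0.0984, 0.2102]
tcp_rot: [0.469, 0.528, -0.492, 0.509]
contact_force: [0.3, 0.6, 1.3]
gripper_width: 0.0865
```

Call:
{"api": "servo_tool", "payload": {"commands": [[1,-0.03,-0.06,0,0],[1,0,-0.06,0,0],[1,0,0,0,-10.5],[1,0,0,0,-10.5],[1,0,0,0,-10.5]]}}

```text
time_s: 13.82
tcp_pos: [0.5324, 0.09, 0.2437]
tcp_rot: [0.312, 0.642, -0.328, 0.619]
contact_force: [-0.2, -0.5, -0.8]
gripper_width: 0.0915
```

Call:
{"api": "servo_tool", "payload": {"commands": [[1,0,0,0,-10.5],[1,0,0,0,-10.5],[1,0,0,0,-10.5],[1,0,0,0,-10.5],[1,0,0,0,-10.5]]}}

```text
time_s: 14.45
tcp_pos: [0.5325, 0.09, 0.2435]
tcp_rot: [0.006, 0.721, -0.01, 0.693]
contact_force: [-0.5, 0.0, 0.3]
gripper_width: 0.0915
```

```bash
cat >> h.py <<'E'
def wr(d,s,M,u,v,z):
    f=f_of(d); dx,dy=u-d["cx"],v-d["cy"]; rr=np.hypot(dx,dy); th=rr/f
    ray=np.array([np.sin(th)*dx/rr,np.sin(th)*dy/rr,np.cos(th)])
    T=d["mount"]; o=s["tcp_pos"]+M@T[:3,3]; w=M@T[:3,:3]@ray
    return o+w*(z-o[2])/w[2]
E
python3 - <<'E'
from h import *
go(-.100,.190,.24,90)
print(r.state()["joint_pos"].round(2))
E
```

```text
t 14.45 bed [-0.094  -0.1006] z 0.2435 yjawyaw_bed 84.85 toolx [-0.04  -0.005 -0.999] F [-0.5  0.   0.3] w 0.0915
shift now-frame mm [  3.2 288.9 -32. ]
roll -5.15 shift after roll mm [  3.2 290.6  -5.9] j7 1.05
[ 0.22  0.39 -0.66  1.68  0.24  1.2   1.05]
```

Call:
{"api": "servo_tool", "payload": {"commands": [[1,0,0,0,-5.1],[1,0,0.06,-0.001,0],[1,0,0.06,-0.001,0],[1,0,0.06,-0.001,0],[1,0,0.05,-0.001,0]]}}

```text
time_s: 15.08
tcp_pos: [0.514, 0.3218, 0.2432]
tcp_rot: [-0.023, 0.721, 0.021, 0.692]
contact_force: [1.5, 0.0, 0.4]
gripper_width: 0.0917
```

```bash
python3 - <<'E'
from h import *
s,M,b=status()
d=r.get_image('wrist');i=d['image'];cv2.imwrite('pics/w7.png',i)
print(r.outline_of('top','brush')[:1] and [ (o['bbox'],o['confidence']) for o in r.outline_of('top','brush')])
i=r.get_image('top')['image'];cv2.imwrite('pics/t7.png',cv2.resize(i[190:340,120:360],(800,500),interpolation=cv2.INTER_CUBIC))
E
```

```text
t 15.07 bed [-0.0968  0.1319] z 0.2432 yjawyaw_bed 89.64 toolx [-0.04  -0.004 -0.999] F [1.5 0.  0.4] w 0.0917
[([137.6, 238.0, 172.0, 290.9], 0.68)]
```

View pics/w7.png

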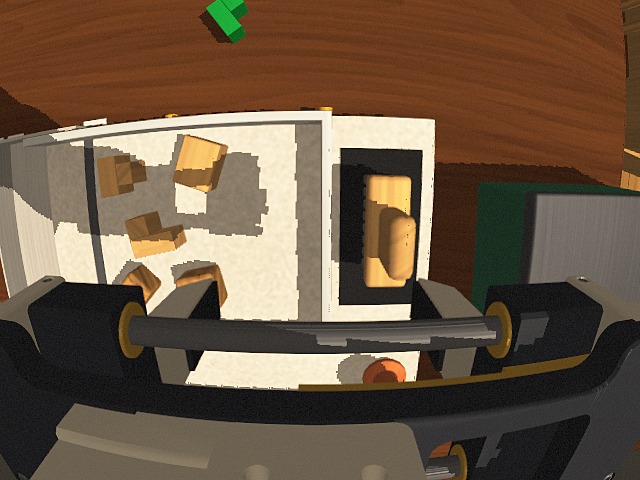

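View pics/t7.png

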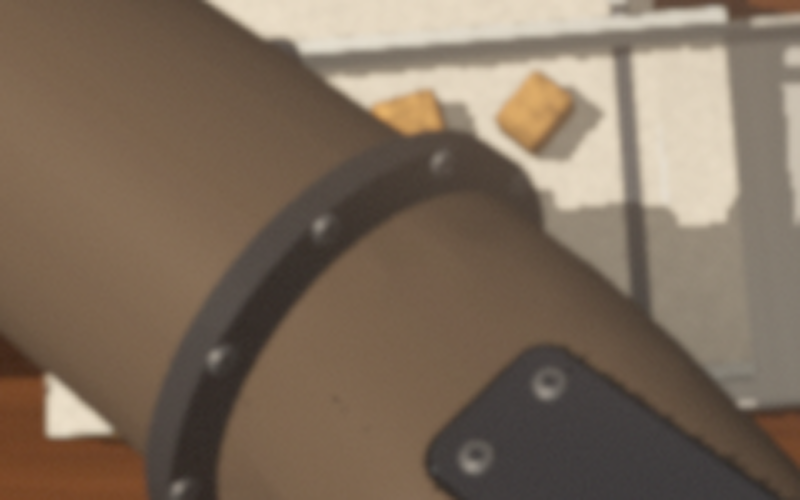

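```bash
python3 - <<'E'
from h import *
d=r.get_image('wrist'); s,M,b=status()
i=d['image'];cv2.imwrite('pics/w8.png',cv2.resize(i[100:320,320:450],None,fx=2.7,fy=2.7,interpolation=cv2.INTER_CUBIC))
for u,v,z in [(367,176,.126),(363,284,.126),(411,178,.126),(401,248,.174),(342,149,.07),(340,302,.07),(421,150,.07),(384,370,.12)]: print(u,v,w2bed(wr(d,s,M,u,v,z)))
E
```

```text
t 15.32 bed [-0.0963  0.1288] z 0.2428 yjawyaw_bed 89.60 toolx [-0.041 -0.006 -0.999] F [-0.5 -1.2 -0.4] w 0.0918
367 176 [-0.14751374  0.16770788]
363 284 [-0.06226732  0.1665399 ]
411 178 [-0.14656586  0.20176912]
401 248 [-0.1042616   0.18446874]
342 149 [-0.16826849  0.15276485]
340 302 [-0.02328308  0.15212654]
421 150 [-0.16903325  0.22535524]
384 370 [0.02425085 0.19025264]
```

View pics/w8.png

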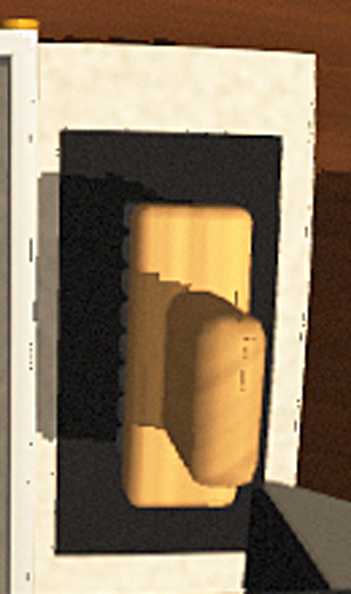

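```bash
python3 - <<'E'
from h import *
go(-.104,.184,.2,90)
E
```

```text
t 15.32 bed [-0.0963  0.1288] z 0.2428 yjawyaw_bed 89.60 toolx [-0.041 -0.006 -0.999] F [-0.5 -1.2 -0.4] w 0.0918
shift now-frame mm [43.  55.3 -6.3]
roll -0.4 shift after roll mm [43.  55.3 -5.9] j7 0.72
```

Call:
{"api": "servo_tool", "payload": {"commands": [[1,0,0.05,-0.004,0],[1,0.02,0.005,0,0],[1,0.03,0,0,0],[1,0.03,0,0,0],[1,0.02,0,0,0]]}}

```text
time_s: 15.95
tcp_pos: [0.5037, 0.3705, 0.1413]
tcp_rot: [-0.023, 0.721, 0.018, 0.692]
contact_force: [0.1, -0.5, -0.1]
gripper_width: 0.0916
```

```bash
python3 - <<'E'
from h import *
go(-.104,.184,.137,90)
cv2.imwrite('pics/w9.png',r.get_image('wrist')['image'])
E
```

```text
t 15.95 bed [-0.1037  0.1812] z 0.1413 yjawyaw_bed 89.45 toolx [-0.041 -0.007 -0.999] F [ 0.1 -0.5 -0.1] w 0.0916
shift now-frame mm [ 4.3  2.8 -0.1]
roll -0.55 shift after roll mm [ 4.3  2.8 -0.1] j7 0.59
```

View pics/w9.png

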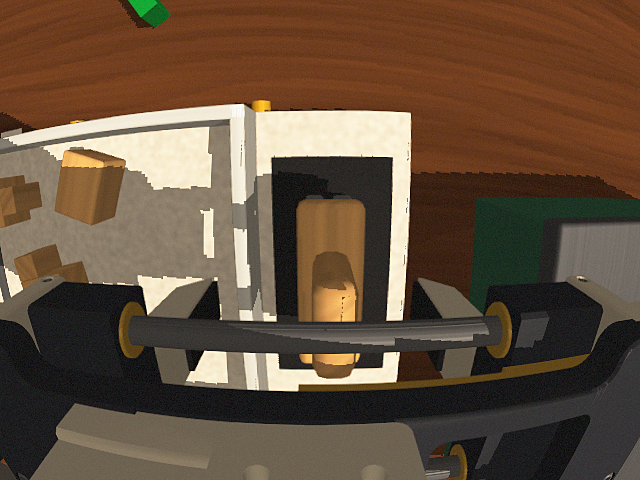

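Call:
{"api": "servo_tool", "payload": {"commands": [[1,0.004,0.005,0,-0.5],[0,0,0,0,0],[0,0,0,0,0],[0,0,0,0,0],[0,0,0,0,0]], "squeeze": 25}}

```text
time_s: 16.62
tcp_pos: [0.5027, 0.3786, 0.1396]
tcp_rot: [-0.026, 0.721, 0.023, 0.692]
contact_force: [0.1, 0.3, -0.1]
gripper_width: 0.0558
```

Call:
{"api": "servo_tool", "payload": {"commands": [[0,0,0,0,0],[0,0,0,0,0],[0,0,0,0,0],[0,0,0,0,0],[0,0,0,0,0]]}}

```text
time_s: 17.25
tcp_pos: [0.5026, 0.3785, 0.1393]
tcp_rot: [-0.026, 0.721, 0.023, 0.692]
contact_force: [-0.6, 0.4, -0.6]
gripper_width: 0.0181
```

```bash
python3 - <<'E'
from h import *
go(-.104,.184,.137,90)
cv2.imwrite('pics/w10.png',r.get_image('wrist')['image'])
E
```

```text
t 17.25 bed [-0.1043  0.1892] z 0.1393 yjawyaw_bed 90.10 toolx [-0.04  -0.005 -0.999] F [-0.6  0.4 -0.6] w 0.0181
shift now-frame mm [ 2.3 -5.2  0.4]
roll 0.1 shift after roll mm [ 2.3 -5.2  0.4] j7 0.59
```

View pics/w10.png

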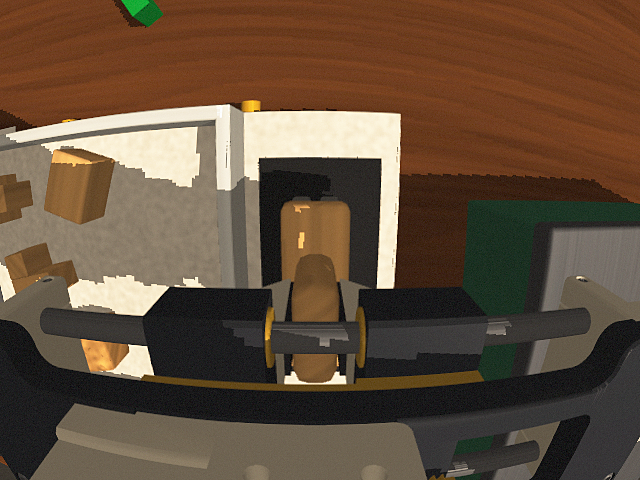

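Call:
{"api": "servo_tool", "payload": {"commands": [[0,-0.03,0,0,0],[0,-0.035,0,0,0],[0,0,-0.045,0.005,0],[0,0,-0.045,0.005,0],[0,0.025,0,0,0]]}}

```text
time_s: 17.92
tcp_pos: [0.5232, 0.2854, 0.1798]
tcp_rot: [-0.024, 0.72, 0.021, 0.693]
contact_force: [-0.6, 0.0, -2.2]
gripper_width: 0.0176
```

```bash
python3 - <<'E'
from h import *
go(-.097,.097,.1405,90)
cv2.imwrite('pics/w11.png',r.get_image('wrist')['image'])
d=r.get_image('scene');i=d['image'];cv2.imwrite('pics/s11.png',cv2.resize(i[120:320,200:460],(780,600)))
E
```

```text
t 17.93 bed [-0.09   0.095] z 0.1798 yjawyaw_bed 89.75 toolx [-0.037 -0.006 -0.999] F [-0.6  0.  -2.2] w 0.0176
shift now-frame mm [39.5  2.1 -5.5]
roll -0.25 shift after roll mm [39.5  2.2 -5.5] j7 0.74
```

View pics/w11.png

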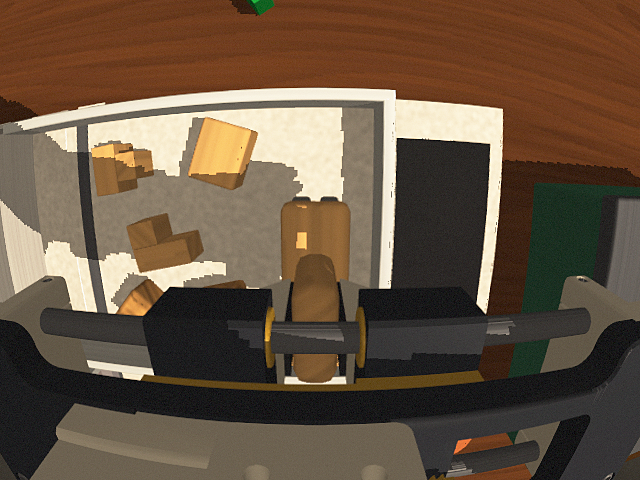

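View pics/s11.png

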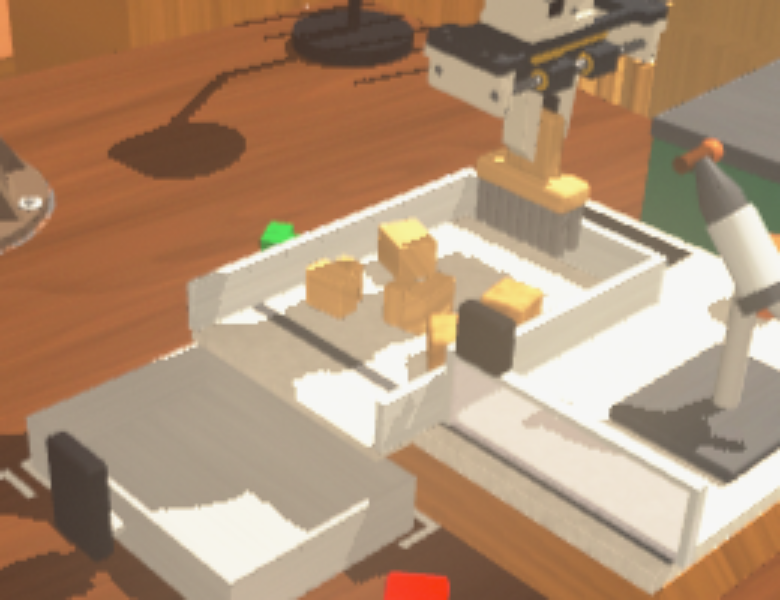

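Call:
{"api": "servo_tool", "payload": {"commands": [[0,0.02,0,-0.003,0],[0,0.015,0,-0.002,0],[0,0.003,0,0,0],[0,0,0,0,0]]}}

```text
time_s: 18.52
tcp_pos: [0.514, 0.2895, 0.1415]
tcp_rot: [-0.026, 0.721, 0.024, 0.692]
contact_force: [-0.3, -0.0, -2.2]
gripper_width: 0.0181
```

```bash
python3 - <<'E'
from h import *
go(-.097,-.150,.1405,90)
print(toolR().round(4), r.state()["joint_pos"].round(2))
E
```

```text
t 18.52 bed [-0.099   0.0997] z 0.1415 yjawyaw_bed 90.13 toolx [-0.04  -0.004 -0.999] F [-0.3 -0.  -2.2] w 0.0181
shift now-frame mm [   1.4 -249.7    1.5]
roll 0.13 shift after roll mm [   1.4 -249.7    2.1] j7 0.71
[[-0.0405 -0.0699  0.9967]
 [-0.0045  0.9976  0.0698]
 [-0.9992 -0.0017 -0.0407]] [-0.14  0.58 -0.67  1.69  0.37  1.05  0.71]
```

Sweep the middle lane.

Call:
{"api": "servo_tool", "payload": {"commands": [[0,0.001,-0.02,0,0],[0,0,-0.02,0,0],[0,0,-0.02,0,0],[0,0,-0.02,0,0],[0,0,-0.02,0,0]]}}

```text
time_s: 19.15
tcp_pos: [0.521, 0.1876, 0.1406]
tcp_rot: [-0.026, 0.721, 0.023, 0.692]
contact_force: [0.5, 0.7, -1.7]
gripper_width: 0.0175
```

Call:
{"api": "servo_tool", "payload": {"commands": [[0,0,-0.02,0,0],[0,0,-0.02,0,0],[0,0,-0.02,0,0],[0,0,-0.02,0,0],[0,0,-0.02,0,0]]}}

```text
time_s: 19.77
tcp_pos: [0.5278, 0.0882, 0.1406]
tcp_rot: [-0.026, 0.721, 0.023, 0.692]
contact_force: [0.3, 0.3, -1.8]
gripper_width: 0.0179
```

```bash
python3 - <<'E'
from h import *
go(-.097,-.155,.1405,90)
cv2.imwrite('pics/w12.png',r.get_image('wrist')['image'])
d=r.get_image('scene');i=d['image'];cv2.imwrite('pics/s12.png',cv2.resize(i[120:320,200:460],(780,600)))
E
```

```text
t 19.77 bed [-0.0988 -0.1021] z 0.1406 yjawyaw_bed 90.10 toolx [-0.041 -0.005 -0.999] F [ 0.3  0.3 -1.8] w 0.0179
shift now-frame mm [  0.1 -52.9   1.7]
roll 0.1 shift after roll mm [  0.1 -52.9   1.8] j7 1.04
```

View pics/w12.png

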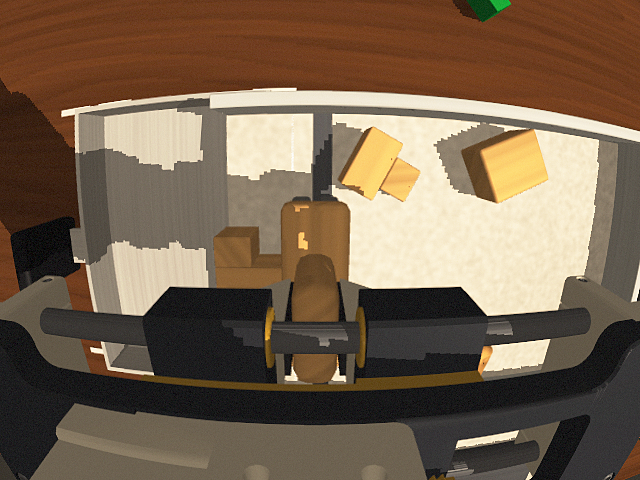

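View pics/s12.png

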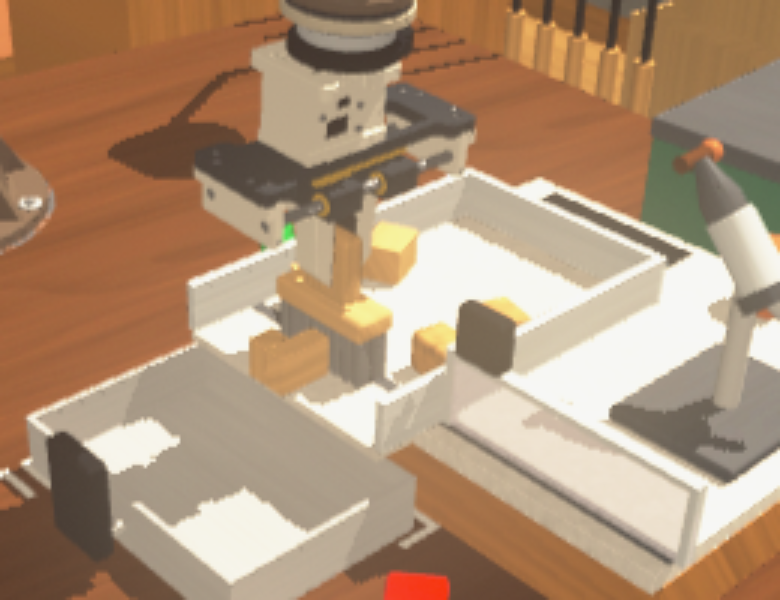

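Call:
{"api": "servo_tool", "payload": {"commands": [[0,0,-0.018,0,0],[0,0,-0.018,0,0],[0,0,-0.018,0,0],[0,0,-0.012,0,0],[0,0,0,0,0]]}}

```text
time_s: 20.5
tcp_pos: [0.5324, 0.0224, 0.1406]
tcp_rot: [-0.025, 0.721, 0.023, 0.692]
contact_force: [0.3, 0.8, -1.3]
gripper_width: 0.018
```

```bash
python3 - <<'E'
from h import *
go(-.145,.1,.2,90)
cv2.imwrite('pics/w13.png',r.get_image('wrist')['image'])
d=r.get_image('scene');i=d['image'];cv2.imwrite('pics/s13.png',cv2.resize(i[120:320,200:460],(780,600)))
E
```

```text
t 20.50 bed [-0.0987 -0.1681] z 0.1406 yjawyaw_bed 89.99 toolx [-0.041 -0.005 -0.999] F [ 0.3  0.8 -1.3] w 0.0180
shift now-frame mm [-58.  267.9 -48.8]
roll -0.01 shift after roll mm [-58.  267.9 -48.7] j7 1.16
```

View pics/w13.png

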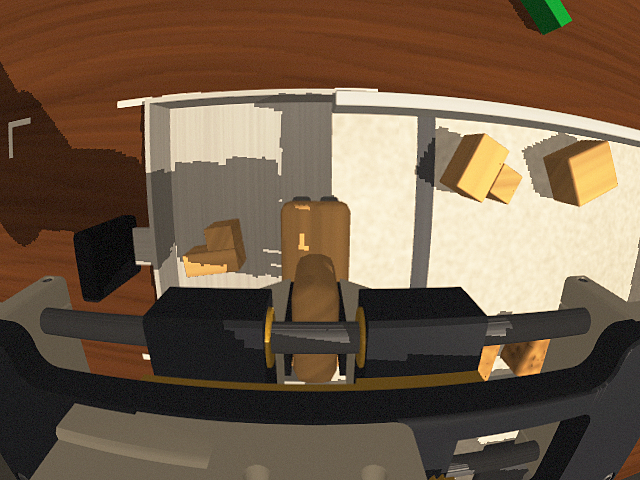

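View pics/s13.png

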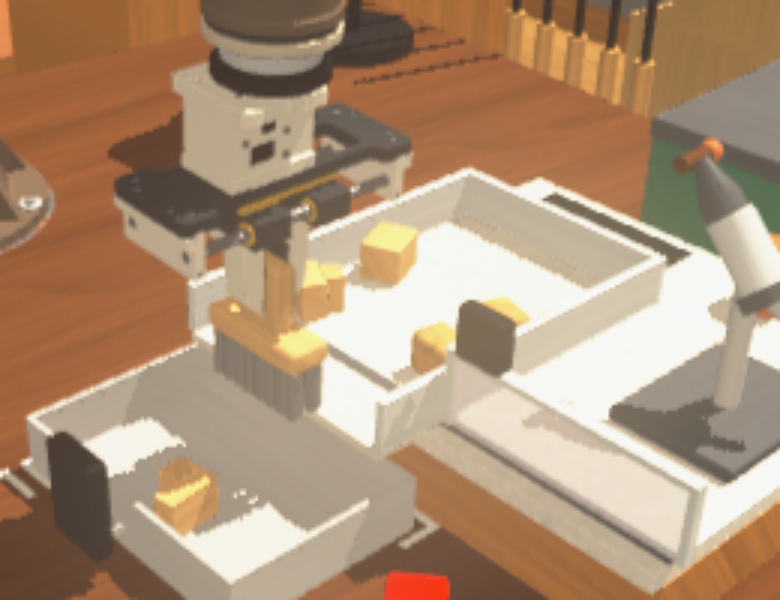

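Call:
{"api": "servo_tool", "payload": {"commands": [[0,-0.06,0,0,0],[0,-0.005,0.055,-0.012,0],[0,0,0.055,-0.012,0],[0,0,0.055,-0.012,0],[0,0,0.055,-0.01,0]]}}

```text
time_s: 21.22
tcp_pos: [0.4727, 0.2428, 0.2075]
tcp_rot: [-0.026, 0.721, 0.024, 0.692]
contact_force: [1.2, -0.0, -2.2]
gripper_width: 0.0176
```

Call:
{"api": "servo_tool", "payload": {"commands": [[0,0,0.048,0,0],[0,0.02,0,0,0],[0,0.02,0,0,0],[0,0,0,0,0]]}}

```text
time_s: 21.72
tcp_pos: [0.4675, 0.2882, 0.166]
tcp_rot: [-0.027, 0.722, 0.024, 0.691]
contact_force: [-0.1, -0.4, -2.1]
gripper_width: 0.018
```

```bash
python3 - <<'E'
from h import *
go(-.144,.1,.1405,90)
cv2.imwrite('pics/w14.png',r.get_image('wrist')['image'])
E
```

```text
t 21.73 bed [-0.1455  0.1015] z 0.1660 yjawyaw_bed 90.21 toolx [-0.043 -0.006 -0.999] F [-0.1 -0.4 -2.1] w 0.0180
shift now-frame mm [25.4 -1.4  2.6]
roll 0.21 shift after roll mm [25.4 -1.4  2.6] j7 0.67
```

View pics/w14.png

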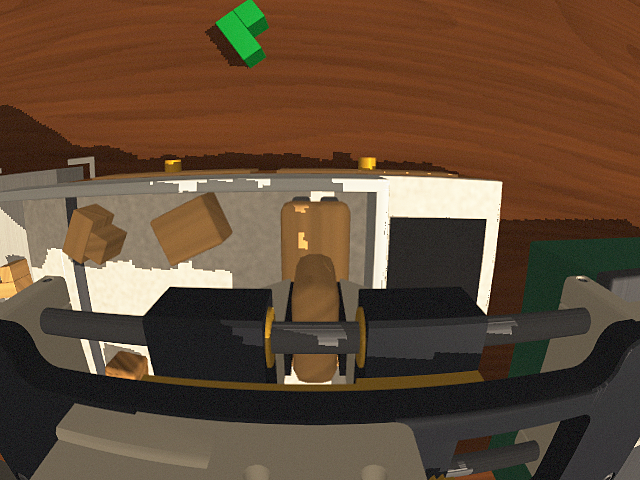

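Call:
{"api": "servo_tool", "payload": {"commands": [[0,0.015,0,0.003,0],[0,0.009,0,0,0],[0,0,0,0,0],[0,0,-0.02,0,0],[0,0,-0.02,0,0]]}}

```text
time_s: 22.4
tcp_pos: [0.4737, 0.2481, 0.1434]
tcp_rot: [-0.026, 0.721, 0.024, 0.692]
contact_force: [0.3, -0.2, -2.5]
gripper_width: 0.0176
```

Call:
{"api": "servo_tool", "payload": {"commands": [[0,0,-0.02,0,0],[0,0,-0.02,0,0],[0,0,-0.02,0,0],[0,0,-0.02,0,0],[0,0,-0.02,0,0]]}}

```text
time_s: 23.02
tcp_pos: [0.4809, 0.148, 0.1437]
tcp_rot: [-0.026, 0.721, 0.023, 0.692]
contact_force: [-0.5, 0.2, -2.2]
gripper_width: 0.018
```

```bash
python3 - <<'E'
from h import *
go(-.144,-.165,.1405,90)
cv2.imwrite('pics/w15.png',r.get_image('wrist')['image'])
E
```

```text
t 23.02 bed [-0.1416 -0.0393] z 0.1437 yjawyaw_bed 90.10 toolx [-0.04  -0.004 -0.999] F [-0.5  0.2 -2.2] w 0.0180
shift now-frame mm [   3.5 -125.7   -2.5]
roll 0.1 shift after roll mm [   3.5 -125.7   -2.2] j7 0.9
```

View pics/w15.png

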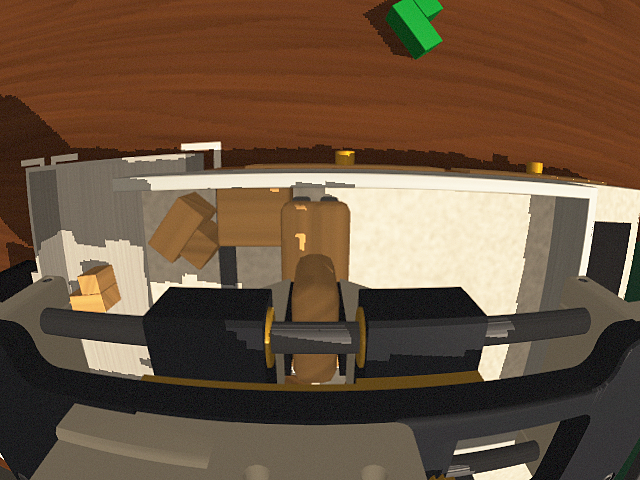

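Call:
{"api": "servo_tool", "payload": {"commands": [[0,0.001,-0.02,0,0],[0,0.001,-0.02,0,0],[0,0,-0.02,0,0],[0,0,-0.018,0,0],[0,0,-0.018,0,0]]}}

```text
time_s: 23.7
tcp_pos: [0.4874, 0.0521, 0.1416]
tcp_rot: [-0.026, 0.721, 0.024, 0.692]
contact_force: [-0.2, 0.8, -1.9]
gripper_width: 0.0182
```

Call:
{"api": "servo_tool", "payload": {"commands": [[0,0,-0.018,0,0],[0,0,-0.014,0,0],[0,0,0,0,0],[0,0,0,0,0]]}}

```text
time_s: 24.2
tcp_pos: [0.4894, 0.0214, 0.1416]
tcp_rot: [-0.026, 0.721, 0.024, 0.692]
contact_force: [-0.1, 0.3, -2.4]
gripper_width: 0.018
```

```bash
python3 - <<'E'
from h import *
go(-.046,.1,.2,90)
cv2.imwrite('pics/w16.png',r.get_image('wrist')['image'])
d=r.get_image('scene');i=d['image'];cv2.imwrite('pics/s16.png',cv2.resize(i[120:320,200:460],(780,600)))
E
```

```text
t 24.20 bed [-0.1416 -0.1662] z 0.1416 yjawyaw_bed 90.13 toolx [-0.04  -0.004 -0.999] F [-0.1  0.3 -2.4] w 0.0180
shift now-frame mm [-62.6 265.9  93.8]
roll 0.13 shift after roll mm [-62.6 266.1  93.2] j7 1.16
```

View pics/w16.png

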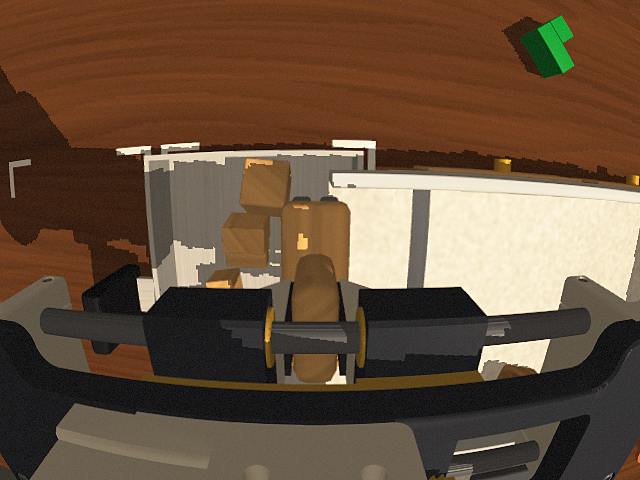

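View pics/s16.png

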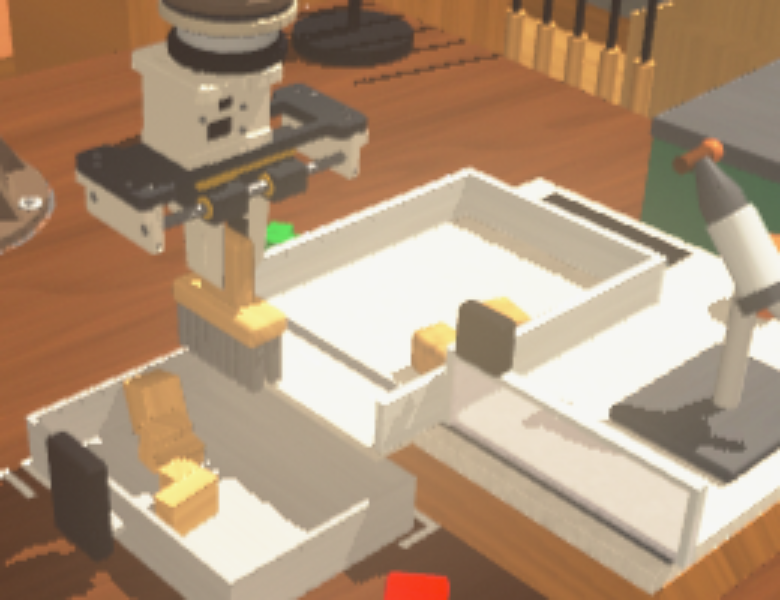

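Call:
{"api": "servo_tool", "payload": {"commands": [[0,-0.05,0,0,0],[0,-0.015,0.05,0.018,0],[0,0,0.054,0.02,0],[0,0,0.054,0.02,0],[0,0,0.054,0.02,0]]}}

```text
time_s: 24.92
tcp_pos: [0.5553, 0.2402, 0.2028]
tcp_rot: [-0.026, 0.721, 0.024, 0.692]
contact_force: [0.6, -0.6, -2.3]
gripper_width: 0.0179
```

Call:
{"api": "servo_tool", "payload": {"commands": [[0,0,0.054,0.016,0],[0,0,0,0,0],[0,0,0,0,0]]}}

```text
time_s: 25.3
tcp_pos: [0.5668, 0.2932, 0.2016]
tcp_rot: [-0.026, 0.721, 0.024, 0.692]
contact_force: [1.0, -0.7, -1.3]
gripper_width: 0.0176
```

```bash
python3 - <<'E'
from h import *
go(-.047,.1,.1415,90)
cv2.imwrite('pics/w17.png',r.get_image('wrist')['image'])
d=r.get_image('top');i=d['image'];cv2.imwrite('pics/t17.png',cv2.resize(i[150:350,120:420],(800,533),interpolation=cv2.INTER_CUBIC))
E
```

```text
t 25.30 bed [-0.046   0.0998] z 0.2016 yjawyaw_bed 90.18 toolx [-0.041 -0.005 -0.999] F [ 1.  -0.7 -1.3] w 0.0176
shift now-frame mm [60.1  0.4  1.5]
roll 0.18 shift after roll mm [60.1  0.4  1.5] j7 0.77
```

View pics/w17.png

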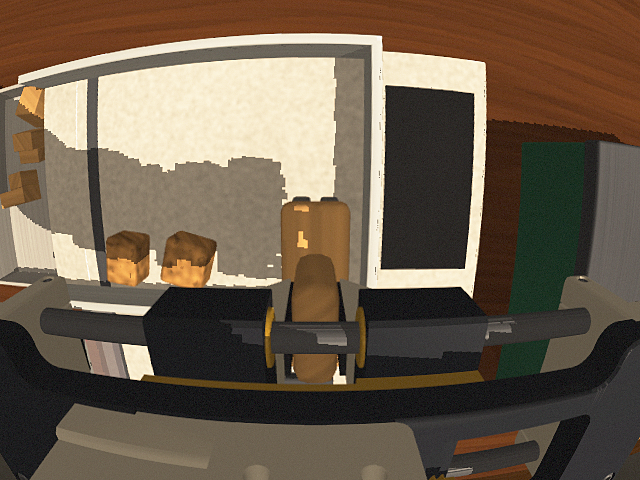

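View pics/t17.png

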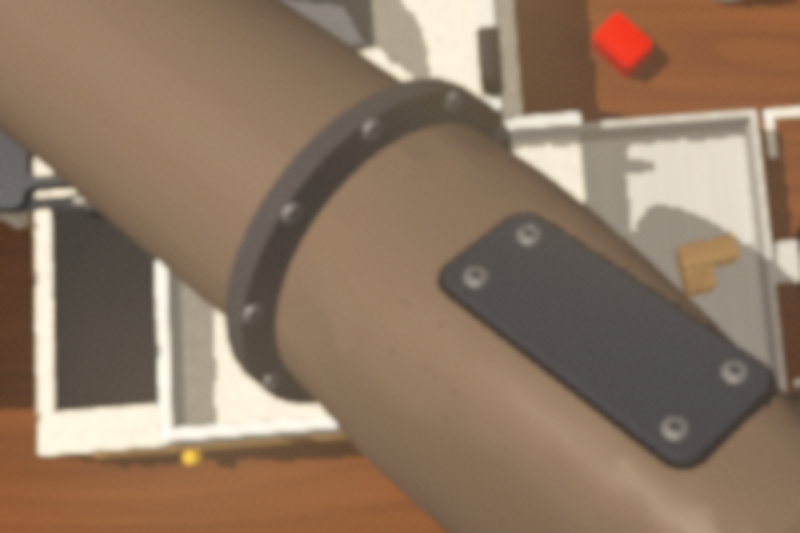

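Call:
{"api": "servo_tool", "payload": {"commands": [[0,0.035,0,0.001,0],[0,0.022,0,0,0],[0,0.002,0,0,0],[0,0,-0.02,0,0],[0,0,-0.02,0,0]]}}

```text
time_s: 26.02
tcp_pos: [0.5674, 0.2529, 0.144]
tcp_rot: [-0.026, 0.721, 0.024, 0.692]
contact_force: [-6.3, 3.6, -1.9]
gripper_width: 0.018
```

Call:
{"api": "servo_tool", "payload": {"commands": [[0,0,-0.02,0,0],[0,0,-0.02,0,0],[0,0,-0.02,0,0],[0,0,-0.02,0,0],[0,0,-0.02,0,0]]}}

```text
time_s: 26.65
tcp_pos: [0.5741, 0.1528, 0.1442]
tcp_rot: [-0.025, 0.722, 0.024, 0.691]
contact_force: [-6.9, 3.8, -2.0]
gripper_width: 0.0179
```

```bash
python3 - <<'E'
from h import *
go(-.047,-.165,.1405,90)
cv2.imwrite('pics/w18.png',r.get_image('wrist')['image'])
E
```

```text
t 26.65 bed [-0.0483 -0.0407] z 0.1442 yjawyaw_bed 90.14 toolx [-0.043 -0.003 -0.999] F [-6.9  3.8 -2. ] w 0.0179
shift now-frame mm [   3.7 -124.3    1.2]
roll 0.14 shift after roll mm [   3.7 -124.3    1.5] j7 0.94
```

View pics/w18.png

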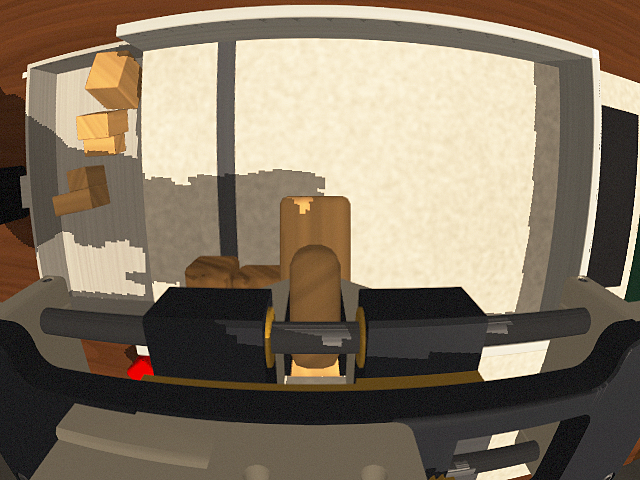

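Call:
{"api": "servo_tool", "payload": {"commands": [[0,0.001,-0.01,-0.003,0],[0,0.001,-0.02,0,0],[0,0,-0.02,0,0],[0,0,-0.018,0,0],[0,0,-0.018,0,0]]}}

```text
time_s: 27.32
tcp_pos: [0.5788, 0.0653, 0.1417]
tcp_rot: [-0.026, 0.721, 0.023, 0.692]
contact_force: [-0.5, -0.3, -1.8]
gripper_width: 0.018
```

Call:
{"api": "servo_tool", "payload": {"commands": [[0,0,-0.018,0,0],[0,0,-0.018,0,0],[0,0,-0.004,0,0],[0,0,0,0,0]]}}

```text
time_s: 27.82
tcp_pos: [0.5813, 0.0272, 0.1418]
tcp_rot: [-0.025, 0.721, 0.023, 0.692]
contact_force: [-0.4, -0.8, -2.1]
gripper_width: 0.0179
```

```bash
python3 - <<'E'
from h import *
go(-.097,.19,.2,90)
cv2.imwrite('pics/w19.png',r.get_image('wrist')['image'])
d=r.get_image('scene');i=d['image'];cv2.imwrite('pics/s19.png',cv2.resize(i[120:320,200:460],(780,600)))
E
```

```text
t 27.82 bed [-0.0496 -0.1666] z 0.1418 yjawyaw_bed 90.09 toolx [-0.04  -0.004 -0.999] F [-0.4 -0.8 -2.1] w 0.0179
shift now-frame mm [-56.8 356.6 -49.2]
roll 0.09 shift after roll mm [-56.8 356.5 -49.8] j7 1.14
```

View pics/w19.png

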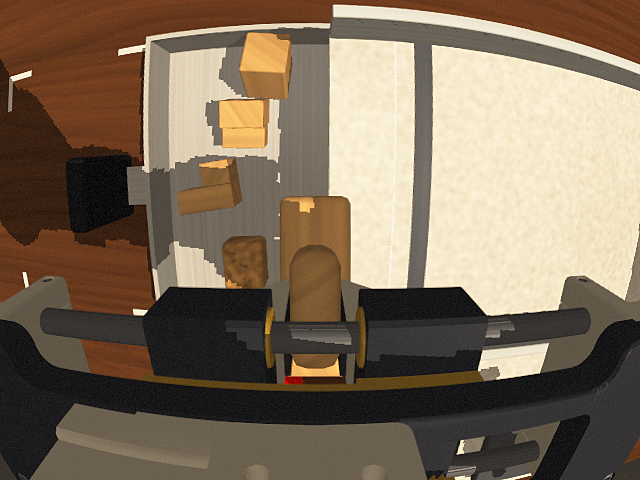

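View pics/s19.png

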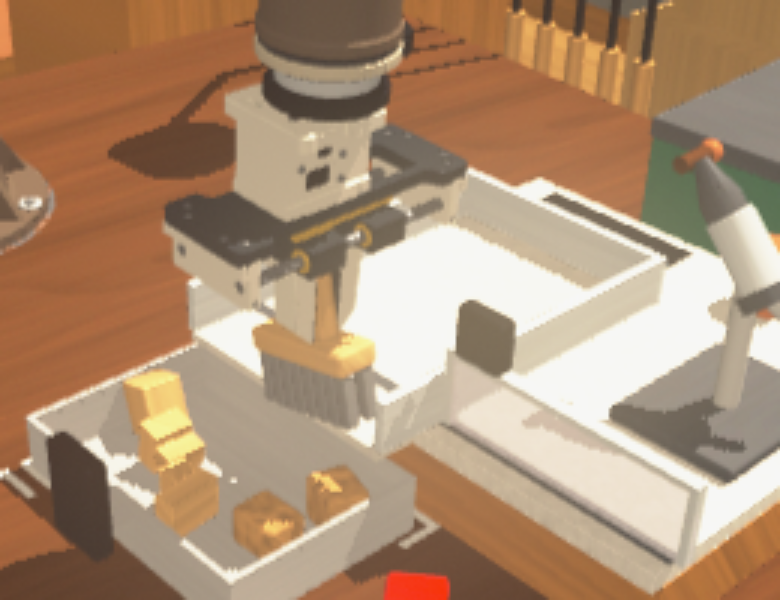

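Call:
{"api": "servo_tool", "payload": {"commands": [[0,-0.055,0,0,0],[0,-0.01,0.055,-0.01,0],[0,0,0.06,-0.01,0],[0,0,0.06,-0.01,0],[0,0,0.06,-0.01,0]]}}

```text
time_s: 28.55
tcp_pos: [0.5267, 0.2617, 0.2082]
tcp_rot: [-0.026, 0.721, 0.024, 0.692]
contact_force: [0.3, 0.3, -2.5]
gripper_width: 0.018
```

Call:
{"api": "servo_tool", "payload": {"commands": [[0,0,0.06,-0.006,0],[0,0,0.06,-0.002,0],[0,0,0,0,0],[0,0,0,0,0]]}}

```text
time_s: 29.05
tcp_pos: [0.5108, 0.3788, 0.2077]
tcp_rot: [-0.027, 0.721, 0.024, 0.692]
contact_force: [-0.6, -0.4, -2.2]
gripper_width: 0.0181
```

```bash
python3 - <<'E'
from h import *
go(-.098,.190,.1395,90)
cv2.imwrite('pics/w20.png',r.get_image('wrist')['image'])
d=r.get_image('scene');i=d['image'];cv2.imwrite('pics/s20.png',cv2.resize(i[70:270,300:560],(780,600)))
E
```

```text
t 29.05 bed [-0.0961  0.189 ] z 0.2077 yjawyaw_bed 90.21 toolx [-0.041 -0.005 -0.999] F [-0.6 -0.4 -2.2] w 0.0181
shift now-frame mm [68.2  1.2  1. ]
roll 0.21 shift after roll mm [68.2  1.2  0.9] j7 0.61
```

View pics/w20.png

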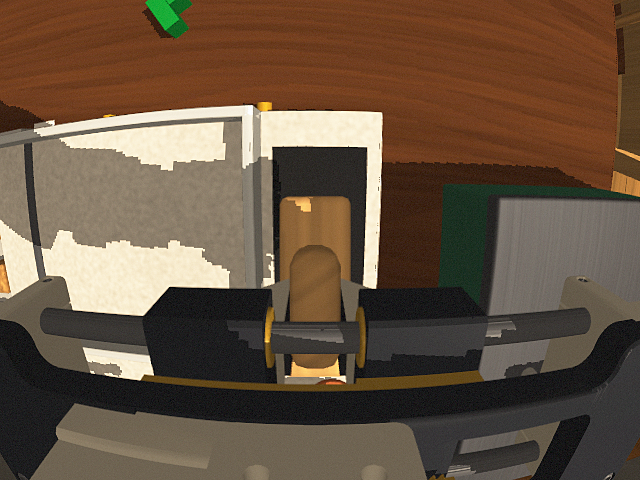

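View pics/s20.png

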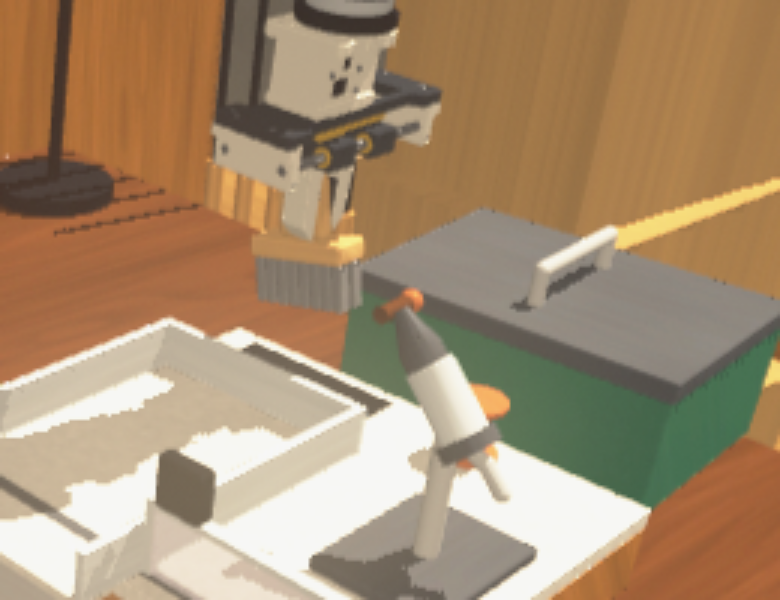

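Call:
{"api": "servo_tool", "payload": {"commands": [[0,0.03,0.001,0,0],[0,0.025,0,0.001,0],[0,0.009,0,0,0],[0,0,0,0,0],[0,0,0,0,0]]}}

```text
time_s: 29.78
tcp_pos: [0.5104, 0.3793, 0.1452]
tcp_rot: [-0.025, 0.72, 0.024, 0.693]
contact_force: [0.9, 0.1, -2.6]
gripper_width: 0.0179
```

Call:
{"api": "servo_tool", "payload": {"commands": [[0,0.002,0,0,0],[0,0,0,0,0],[0,0,0,0,0]]}}

```text
time_s: 30.15
tcp_pos: [0.5097, 0.3791, 0.1422]
tcp_rot: [-0.026, 0.721, 0.023, 0.692]
contact_force: [-0.3, 0.2, -2.6]
gripper_width: 0.0179
```

```bash
python3 - <<'E'
from h import *
go(-.098,.190,.1395,90)
E
```

```text
t 30.15 bed [-0.0972  0.1894] z 0.1422 yjawyaw_bed 90.11 toolx [-0.04  -0.005 -0.999] F [-0.3  0.2 -2.6] w 0.0179
shift now-frame mm [ 2.7  0.6 -0.7]
roll 0.11 shift after roll mm [ 2.7  0.6 -0.7] j7 0.57
```

Call:
{"api": "servo_tool", "payload": {"commands": [[0,0.002,0,0,0],[0,0,0,0,0],[0,0.001,0,0,0],[0,0,0,0,0],[0,0,0,0,0]]}}

```text
time_s: 30.78
tcp_pos: [0.5096, 0.379, 0.139]
tcp_rot: [-0.026, 0.721, 0.023, 0.692]
contact_force: [0.5, -0.8, -1.9]
gripper_width: 0.0179
```

Call:
{"api": "servo_tool", "payload": {"commands": [[0.35,0,0,0,0],[0.5,0,0,0,0],[0.7,0,0,0,0],[1,0,0,0,0],[1,0,0,0,0]]}}

```text
time_s: 31.4
tcp_pos: [0.5096, 0.379, 0.139]
tcp_rot: [-0.026, 0.721, 0.023, 0.692]
contact_force: [-0.0, -0.5, 0.9]
gripper_width: 0.063
```

Call:
{"api": "servo_tool", "payload": {"commands": [[1,-0.03,0,0,0],[1,-0.03,0,0,0],[1,-0.04,0,0,0],[1,0,-0.05,0,0],[1,0,-0.05,0,0]]}}

```text
time_s: 32.02
tcp_pos: [0.5206, 0.2791, 0.2395]
tcp_rot: [-0.026, 0.721, 0.024, 0.693]
contact_force: [1.5, -0.8, -0.2]
gripper_width: 0.0919
```

```bash
python3 - <<'E'
from h import *
go(.0376,-.1,.24,0)
cv2.imwrite('pics/w21.png',r.get_image('wrist')['image'])
d=r.get_image('scene');i=d['image'];cv2.imwrite('pics/s21.png',cv2.resize(i[70:370,200:560],(720,600)))
E
```

```text
t 32.02 bed [-0.0931  0.0889] z 0.2395 yjawyaw_bed 90.18 toolx [-0.04  -0.004 -0.999] F [ 1.5 -0.8 -0.2] w 0.0919
shift now-frame mm [  -5.3 -189.3  130. ]
roll -89.82 shift after roll mm [  -5.3 -130.6 -188.9] j7 0.76
```

View pics/w21.png

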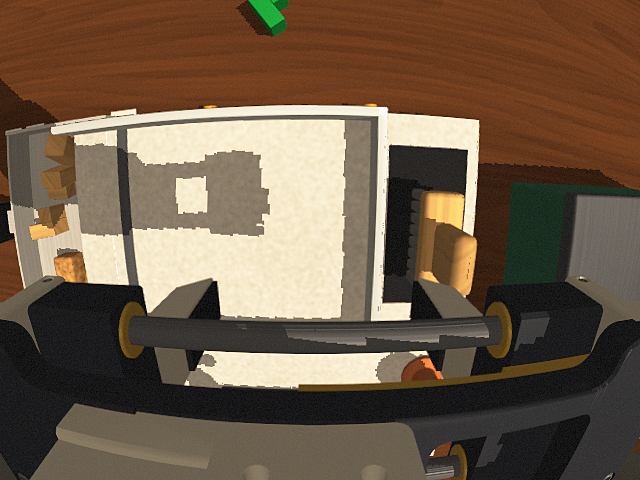

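View pics/s21.png

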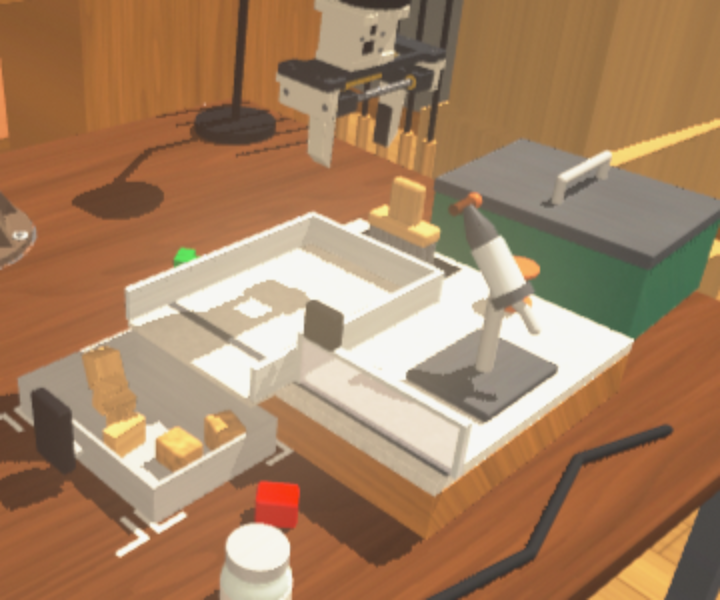

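Call:
{"api": "servo_tool", "payload": {"commands": [[1,0,-0.06,0,0],[1,0,-0.06,0,0],[1,0,-0.06,0,0],[1,0,-0.009,0,10.5],[1,0,0,0,10.5]]}}

```text
time_s: 32.75
tcp_pos: [0.534, 0.0894, 0.2395]
tcp_rot: [0.104, 0.713, -0.112, 0.685]
contact_force: [-0.8, 1.1, -0.0]
gripper_width: 0.0917
```

Call:
{"api": "servo_tool", "payload": {"commands": [[1,0,0,0,10.5],[1,0,0,0,10.5],[1,0,0,0,10.5],[1,0,0,0,10.5],[1,0,0,0,10.5]]}}

```text
time_s: 33.38
tcp_pos: [0.5337, 0.0917, 0.2395]
tcp_rot: [0.395, 0.59, -0.414, 0.569]
contact_force: [0.2, 0.2, 0.2]
gripper_width: 0.0917
```

Call:
{"api": "servo_tool", "payload": {"commands": [[1,0,0,0,10.5],[1,0,0,0,6.2],[1,0,0,0,0]]}}

```text
time_s: 33.75
tcp_pos: [0.5337, 0.0917, 0.2395]
tcp_rot: [0.472, 0.526, -0.494, 0.507]
contact_force: [0.9, 0.9, 0.2]
gripper_width: 0.092
```

```bash
python3 - <<'E'
from h import *
go(.0376,-.1,.24,0)
E
```

```text
t 33.75 bed [-0.0927 -0.099 ] z 0.2395 yjawyaw_bed -0.02 toolx [-0.04  -0.005 -0.999] F [0.9 0.9 0.2] w 0.0920
shift now-frame mm [ -5.7 130.2   0.9]
roll -0.02 shift after roll mm [ -5.7 130.2   1. ] j7 -0.34
```

Call:
{"api": "servo_tool", "payload": {"commands": [[1,-0.003,0.05,0,0],[1,-0.003,0.05,0.001,0],[1,0,0.034,0,0],[1,0.05,0,0,0],[1,0.035,0,0,0]]}}

```text
time_s: 34.38
tcp_pos: [0.6639, 0.0987, 0.1528]
tcp_rot: [0.471, 0.527, -0.494, 0.507]
contact_force: [-0.8, 0.7, 0.5]
gripper_width: 0.0917
```

```bash
python3 - <<'E'
from h import *
go(.0376,-.1,.1405,0)
cv2.imwrite('pics/w22.png',r.get_image('wrist')['image'])
E
```

```text
t 34.38 bed [ 0.0376 -0.1008] z 0.1528 yjawyaw_bed 0.08 toolx [-0.042 -0.005 -0.999] F [-0.8  0.7  0.5] w 0.0917
shift now-frame mm [12.3  0.5 -0.8]
roll 0.08 shift after roll mm [12.3  0.5 -0.8] j7 -0.34
```

View pics/w22.png

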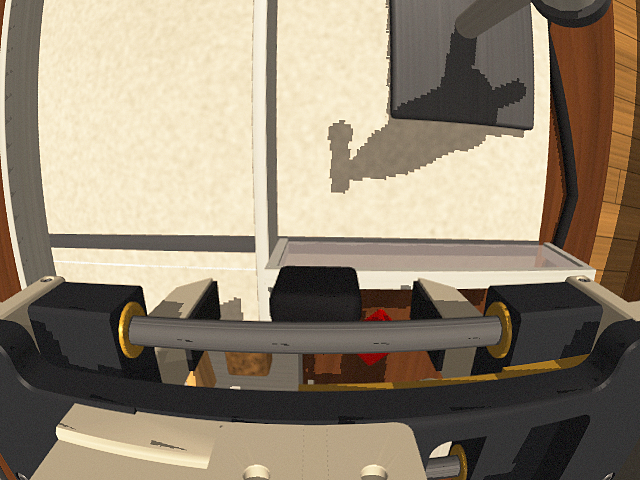

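Handle sits at pixel (315,295), centred between the fingers. Lower, grip and shut.

Call:
{"api": "servo_tool", "payload": {"commands": [[1,0.012,0,-0.001,0],[0,0,0,0,0],[0,0,0,0,0],[0,0,0,0,0],[0,0,0,0,0]], "squeeze": 15}}

```text
time_s: 35.05
tcp_pos: [0.664, 0.0996, 0.1438]
tcp_rot: [0.472, 0.525, -0.494, 0.507]
contact_force: [-0.6, -1.2, 0.2]
gripper_width: 0.0565
```

Call:
{"api": "servo_tool", "payload": {"commands": [[0,0,0,0,0],[0,0,0,0,0],[0,0,0,0,0]]}}

```text
time_s: 35.42
tcp_pos: [0.6637, 0.0996, 0.1432]
tcp_rot: [0.472, 0.525, -0.494, 0.507]
contact_force: [-1.2, -0.2, 1.9]
gripper_width: 0.0404
```

```bash
python3 - <<'E'
from h import *
go(-.171,-.1,.1405,0)
E
```

```text
t 35.42 bed [ 0.0375 -0.1   ] z 0.1432 yjawyaw_bed -0.10 toolx [-0.04  -0.005 -0.999] F [-1.2 -0.2  1.9] w 0.0404
shift now-frame mm [  11.1 -208.2    0.4]
roll -0.1 shift after roll mm [  11.1 -208.2    0. ] j7 -0.35
```

Call:
{"api": "servo_tool", "payload": {"commands": [[0,0.001,-0.03,0,0],[0,0.002,-0.05,0,0],[0,0.002,-0.05,0,0],[0,0.002,-0.045,0,0],[0,0.001,-0.02,0,0]]}}

```text
time_s: 36.05
tcp_pos: [0.467, 0.0866, 0.1431]
tcp_rot: [0.472, 0.525, -0.494, 0.507]
contact_force: [2.1, 1.3, -2.7]
gripper_width: 0.0405
```

Call:
{"api": "servo_tool", "payload": {"commands": [[0,0,-0.009,0,0],[0,0,-0.003,0,0],[0,0,0,0,0]]}}

```text
time_s: 36.42
tcp_pos: [0.4593, 0.0861, 0.1434]
tcp_rot: [0.473, 0.525, -0.493, 0.507]
contact_force: [7.5, 1.9, -12.2]
gripper_width: 0.04
```

```bash
python3 - <<'E'
from h import *
go(-.171,-.1,.1405,0)
E
```

```text
t 36.42 bed [-0.1674 -0.0996] z 0.1434 yjawyaw_bed -0.13 toolx [-0.037 -0.003 -0.999] F [  7.5   1.9 -12.2] w 0.0400
shift now-frame mm [ 3.  -3.5  0.5]
roll -0.13 shift after roll mm [ 3.  -3.5  0.4] j7 -0.41
```

Call:
{"api": "servo_tool", "payload": {"commands": [[1,0,0.002,0,0],[1,0,0,0,0],[1,0,0,0,0],[1,-0.04,0,0,0],[1,-0.05,0,0,0]]}}

```text
time_s: 37.05
tcp_pos: [0.4617, 0.0863, 0.2338]
tcp_rot: [0.471, 0.526, -0.495, 0.506]
contact_force: [1.6, -0.5, -0.1]
gripper_width: 0.0859
```

Call:
{"api": "servo_tool", "payload": {"commands": [[1,0,0,0.06,-10.5],[1,0,0,0,-10.5],[1,0,0,0,-10.5],[1,0,0,0,-10.5],[1,0,0,0,-10.5]]}}

```text
time_s: 37.67
tcp_pos: [0.4663, 0.0329, 0.2335]
tcp_rot: [0.204, 0.688, -0.215, 0.662]
contact_force: [-0.2, 0.3, -0.0]
gripper_width: 0.0923
```

Call:
{"api": "servo_tool", "payload": {"commands": [[1,0,0,0,-10.5],[1,0,0,0,-10.5],[1,0,0,0,-10.5],[1,0,0,0,-6],[1,0,0,0,0]]}}

```text
time_s: 38.3
tcp_pos: [0.4663, 0.0328, 0.2335]
tcp_rot: [-0.018, 0.721, 0.015, 0.692]
contact_force: [0.4, 0.0, -0.3]
gripper_width: 0.0917
```

```bash
python3 - <<'E'
from h import *
go(-.096,-.3235,.15,90)
print(r.state()["joint_pos"].round(2))
cv2.imwrite('pics/w23.png',r.get_image('wrist')['image'])
d=r.get_image('top');i=d['image'];cv2.imwrite('pics/t23.png',cv2.resize(i[150:350,230:530],(800,533),interpolation=cv2.INTER_CUBIC))
E
```

```text
t 38.30 bed [-0.1639 -0.1532] z 0.2335 yjawyaw_bed 88.75 toolx [-0.041 -0.005 -0.999] F [ 0.4  0.  -0.3] w 0.0917
shift now-frame mm [  81.  -168.6   75. ]
roll -1.25 shift after roll mm [  81.  -170.2   71.3] j7 1.24
[ 0.39  0.28 -0.69  1.86  0.19  1.12  1.24]
```

View pics/w23.png

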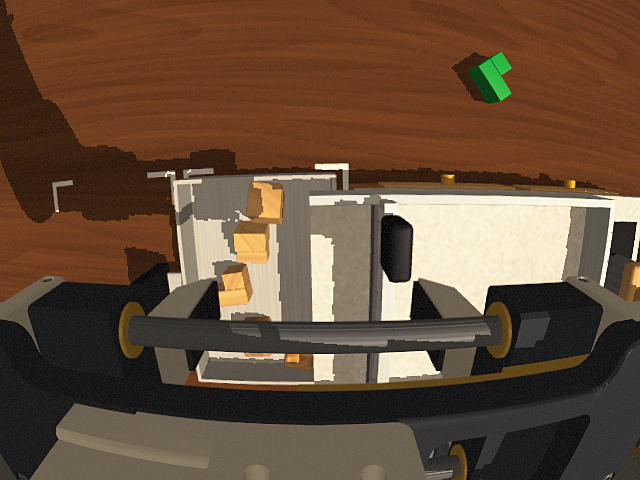

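View pics/t23.png

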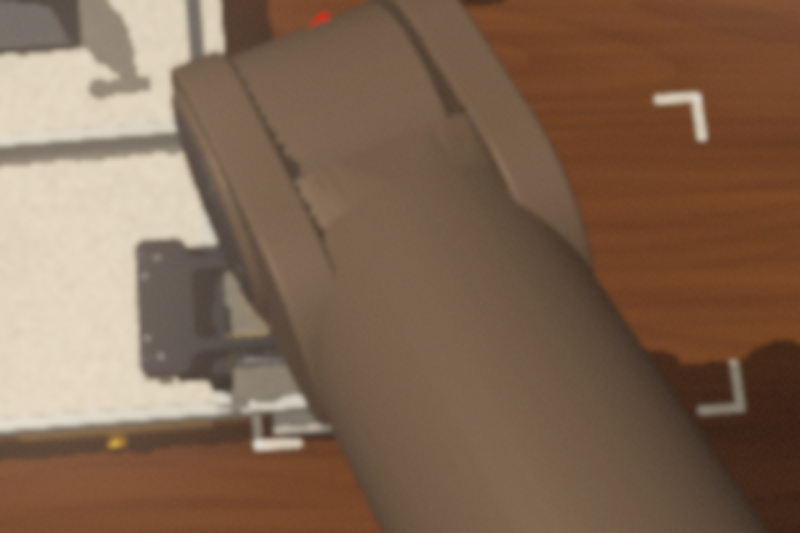

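Call:
{"api": "servo_tool", "payload": {"commands": [[1,0,-0.05,0.02,-1.2],[1,0,-0.06,0.025,0],[1,0,-0.06,0.026,0],[1,0.03,0,0,0],[1,0,0,0,0]]}}

```text
time_s: 39.02
tcp_pos: [0.5425, -0.1279, 0.1991]
tcp_rot: [-0.024, 0.722, 0.022, 0.691]
contact_force: [-0.4, 0.7, 0.4]
gripper_width: 0.0917
```

```bash
python3 - <<'E'
from h import *
go(-.096,-.3235,.063,90)
cv2.imwrite('pics/w24.png',r.get_image('wrist')['image'])
d=r.get_image('scene');i=d['image'];cv2.imwrite('pics/s24.png',cv2.resize(i[170:370,100:360],(780,600)))
E
```

```text
t 39.02 bed [-0.0988 -0.3187] z 0.1991 yjawyaw_bed 89.86 toolx [-0.045 -0.004 -0.999] F [-0.4  0.7  0.4] w 0.0917
shift now-frame mm [135.9  -4.7   8.9]
roll -0.14 shift after roll mm [135.9  -4.7   8.9] j7 1.51
```

View pics/w24.png

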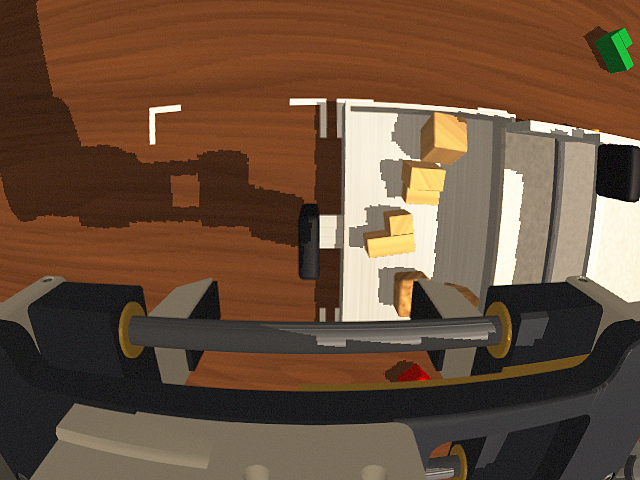

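View pics/s24.png

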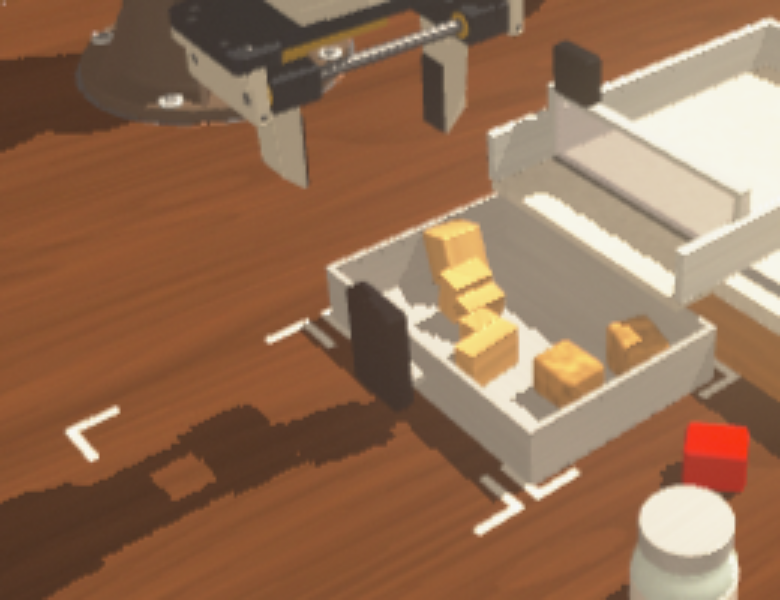

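Call:
{"api": "servo_tool", "payload": {"commands": [[0.6,0.04,-0.005,0.008,0],[0.6,0.04,0,0,0],[0.6,0.03,0,0,0],[0.6,0.025,0,0,0],[0,0,0,0,0]]}}

```text
time_s: 39.75
tcp_pos: [0.5464, -0.1319, 0.0657]
tcp_rot: [-0.025, 0.721, 0.023, 0.692]
contact_force: [-0.4, -0.7, 0.6]
gripper_width: 0.0493
```

Call:
{"api": "servo_tool", "payload": {"commands": [[0,0,0,0,0],[0,0,0,0,0],[0,0,0,0,0],[0,0,0,0,0],[0,0,0,0,0]]}}

```text
time_s: 40.38
tcp_pos: [0.5473, -0.1327, 0.0666]
tcp_rot: [-0.025, 0.721, 0.023, 0.693]
contact_force: [-0.8, 0.7, 6.6]
gripper_width: 0.0161
```

```bash
python3 - <<'E'
from h import *
go(-.096,-.510,.063,90)
E
```

```text
t 40.38 bed [-0.0944 -0.3238] z 0.0666 yjawyaw_bed 89.98 toolx [-0.04  -0.005 -0.999] F [-0.8  0.7  6.6] w 0.0161
shift now-frame mm [   4.1 -186.2   -1.4]
roll -0.02 shift after roll mm [   4.1 -186.2   -1.5] j7 1.42
```

Call:
{"api": "servo_tool", "payload": {"commands": [[0,0,-0.012,0,0],[0,0,-0.02,0,0],[0,0,-0.025,0,0],[0,0,-0.025,0,0],[0,0,-0.025,0,0]]}}

```text
time_s: 41.0
tcp_pos: [0.5547, -0.2379, 0.0665]
tcp_rot: [-0.025, 0.721, 0.024, 0.692]
contact_force: [0.2, 6.5, 4.3]
gripper_width: 0.016
```

Call:
{"api": "servo_tool", "payload": {"commands": [[0,0,-0.025,0,0],[0,0,-0.025,0,0],[0,0,-0.018,0,0],[0,0,-0.01,0,0],[0,0,0,0,0]]}}

```text
time_s: 41.62
tcp_pos: [0.5597, -0.3172, 0.0667]
tcp_rot: [-0.025, 0.721, 0.023, 0.692]
contact_force: [-1.0, 1.4, 3.3]
gripper_width: 0.0159
```

```bash
python3 - <<'E'
from h import *
go(-.096,-.510,.063,90)
d=r.get_image('top');i=d['image'];cv2.imwrite('pics/t25.png',cv2.resize(i[150:350,300:600],(800,533),interpolation=cv2.INTER_CUBIC))
E
```

```text
t 41.62 bed [-0.0944 -0.5087] z 0.0667 yjawyaw_bed 89.97 toolx [-0.04  -0.004 -0.999] F [-1.   1.4  3.3] w 0.0159
shift now-frame mm [ 3.7 -1.3 -1.4]
roll -0.03 shift after roll mm [ 3.7 -1.3 -1.4] j7 1.73
```

View pics/t25.png

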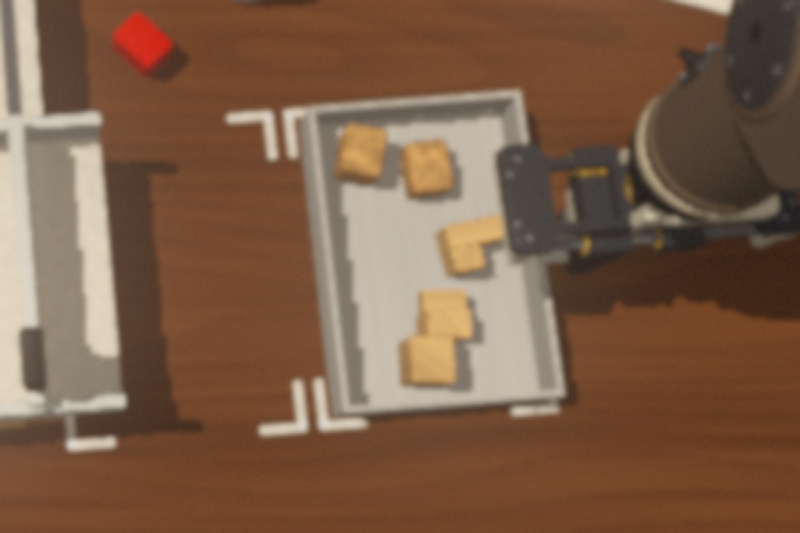

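Call:
{"api": "servo_tool", "payload": {"commands": [[0.4,0,0,0,0],[0.4,0,0,0,0],[0.4,0,0,0,0],[0.4,-0.03,0,0,0],[0.4,-0.05,0,0,0]]}}

```text
time_s: 42.3
tcp_pos: [0.5613, -0.3167, 0.1452]
tcp_rot: [-0.024, 0.722, 0.023, 0.691]
contact_force: [0.2, 0.1, -0.0]
gripper_width: 0.0369
```

Call:
{"api": "servo_tool", "payload": {"commands": [[0.4,-0.06,0,0,0],[0.4,0,0,-0.04,0],[0.4,0,-0.03,-0.03,0],[0.4,0,0,0,0]]}}

```text
time_s: 42.8
tcp_pos: [0.4943, -0.3552, 0.2091]
tcp_rot: [-0.024, 0.722, 0.02, 0.692]
contact_force: [0.4, -0.1, -0.2]
gripper_width: 0.0367
```

```bash
python3 - <<'E'
from h import *
status()
d=r.get_image('top');i=d['image'];cv2.imwrite('pics/t26.png',cv2.resize(i[100:350,120:560],(800,455),interpolation=cv2.INTER_CUBIC))
d2=r.get_image('scene');i=d2['image'];cv2.imwrite('pics/s26.png',i)
E
```

```text
t 42.80 bed [-0.1623 -0.5423] z 0.2091 yjawyaw_bed 89.66 toolx [-0.042 -0.007 -0.999] F [ 0.4 -0.1 -0.2] w 0.0367
```

View pics/t26.png

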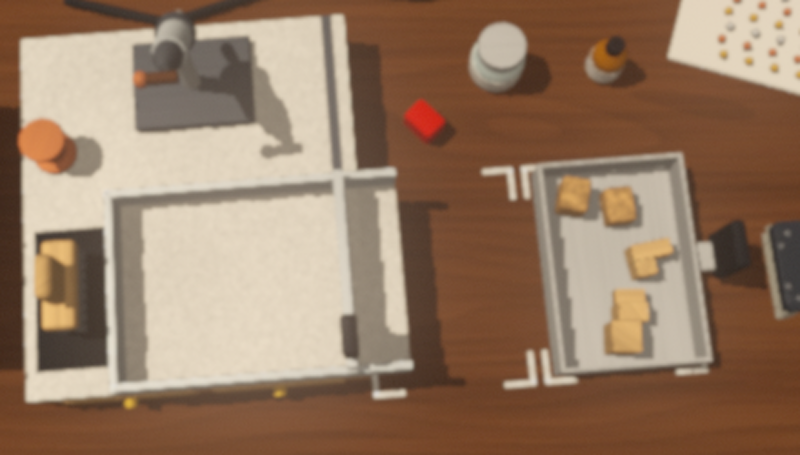

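View pics/s26.png

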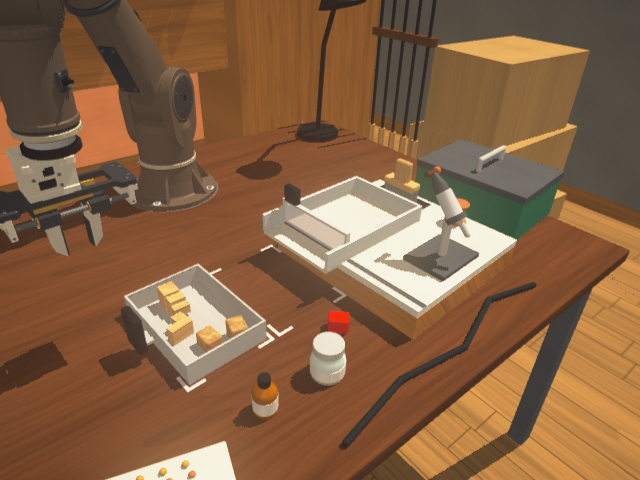

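```bash
python3 - <<'E'
from h import *
d=r.get_image('top'); C=lambda u,v:(120+u/1.818,100+v/1.818)
w=[px2w(d,*C(*p),.045) for p in [(535,166),(683,155),(712,360),(556,374)]]
a,t,e=fit2([(.115,.08),(.115,-.08),(-.115,-.08),(-.115,.08)],w); print('pan',w2bed(t),a-BA,(e*1e3).round(1))
for p,z in [((343,316),.17),((355,315),.17),((345,358),.17),((357,356),.17),((44,276),.176)]: print(w2bed(px2w(d,*C(*p),z)))
E
```

```text
pan [-0.09857292 -0.39759781] -0.006179586100223233 [[ 1.1 -1.5]
 [ 0.7  2.6]
 [-2.4  2.7]
 [ 0.6 -3.7]]
[-0.15012742 -0.09415981]
[-0.15008893 -0.10557226]
[-0.18992995 -0.09299655]
[-0.18895765 -0.10439231]
[-0.08984844  0.18656126]
```

```bash
python3 -c "
from station import r
print(r.finish_job())"
```

```text
the job is handed in; nothing more can be done
None
```

The whole sequence was carried out and handed in at about 43 s. I slid the pan to the gate mark and opened the guard. I then swept all five offcuts over the lip in three lanes, stood the brush back on its mat, shut the guard and slid the pan back to its parking mark.

The last top-camera checks showed:
- **Pan:** about 3–4 mm and 0.006 rad off its parking mark, with all five offcuts inside.
- **Guard:** handle at bed x ≈ -0.170 m, against -0.168 m when shut. It met its stop when I closed it.
- **Brush:** upright, about 7 mm from the mat's centre.
- **Bystanders and gripper:** the jar, bottle, spool and vise look untouched in the pictures. The gripper was clear of everything.

Three things did not go to plan:
- An early wrong-way roll ran joint 7 close to its limit and left the tool tilted about 2.3° for the rest of the job.
- The brush rubbed the +x fence at about 7 N in the last lane.
- The guard started about 18 mm open rather than shut.

None of these showed up as a problem in the final checks. Handing in gave no verdict.

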